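# Trim a balance weight on the bench scale

## Task

Make up the balance weight: take the steel trim rings from the mat one at a time and thread each over the spindle of the blue bench scale, down onto the brass collar already there, until the needle stands in the green arc; then stop, leaving the spare rings where they lie. The spindle stands a little off the middle of the tray, so feel for it with the ring, and do it gently: never push the tray to the bottom of its travel, nor drop a ring onto it. Leave the other parts on the bench alone.

Things in the scene. Friction and masses are not known exactly. Their poses are not given: they have to be found in the camera images.
- scale: blue bench spring scale, 180 mm (x) by 160 mm (y), fixed to the bench. Origin: centre of its underside; z up; a sloping dial on its +x and on its -x face. Housing top 89 mm high. Above it the round steel tray (120 mm across, rim 5 mm high) rides straight up and down on a spring.
- scale_axis (a point): centre of the tray's upper face when empty, 130 mm above the bench, axes as the scale. On the tray stands a steel spindle, 12 mm thick, flat-topped (0.8 mm chamfer), 72 mm tall above the tray. It is set 6 mm off the tray's centre, and the tray sits on its stem turned to any angle, so in which direction it stands off has to be found by feel. It stays so throughout.
- tray (a joint): how far the tray, with spindle and load, has sunk, in m: 0 empty, stop at 0.030, past 0.028 counts as the bottom. Spring 300 N/m: 1 mm per 30.6 g or 0.3 N, 4.6 mm per ring; damped, settles in 0.5 s. Around the spindle's foot sits a loose brass collar, 46 mm across, 30 mm high, 0.15 to 0.37 kg: it alone gives 0.0049 to 0.0122. Two or three rings are needed.
- dial (a point): centre of the dial (62 mm across) on the scale's +x face; the other face has the same. The red needle shows the sinking, clockwise, 10 degrees per mm from the first tick at lower left. The green arc, right of the top, is 0.0177 to 0.0229 of joint tray.
- mat: white work mat with a blue line along two edges, fixed, 260 mm (x) by 300 mm (y), 2 mm thick. Origin: centre of its underside; z up. Turned at most 0.35 rad from the robot's axes. The rings and three small parts lie on it.
- ring1: loose flat steel ring, the balance weight's trim rings: 46 mm outside, 15 mm bore, 12 mm thick, about 142 g (within 4 %). Origin: centre of its underside; z is the bore axis. Lies flat on the mat at the start, with 45 mm free on both sides of it along the mat's x axis
- ring2: loose flat steel ring, the balance weight's trim rings: 46 mm outside, 15 mm bore, 12 mm thick, about 142 g (within 4 %). Origin: centre of its underside; z is the bore axis. Lies flat on the mat at the start, with 45 mm free on both sides of it along the mat's x axis
- ring3: loose flat steel ring, the balance weight's trim rings: 46 mm outside, 15 mm bore, 12 mm thick, about 142 g (within 4 %). Origin: centre of its underside; z is the bore axis. Lies flat on the mat at the start, with 45 mm free on both sides of it along the mat's x axis
- ring4: loose flat steel ring, the balance weight's trim rings: 46 mm outside, 15 mm bore, 12 mm thick, about 142 g (within 4 %). Origin: centre of its underside; z is the bore axis. Lies flat on the mat at the start, with 45 mm free on both sides of it along the mat's x axis
- pin: loose steel guide pin lying on the mat between the rings, 90 mm long (its x axis), 14 mm thick; origin: middle of its underside. To be left alone
- ceramic: loose ivory ceramic rod with tapered ends lying on the mat, 56 mm long (its x), 16 mm thick; origin: middle of its underside. To be left alone
- contact: loose gold-coloured crimp contact lying on the mat, 46 mm long (its x), 8 mm thick; origin: middle of its underside. To be left alone
- flange: loose steel blank flange with six bolt holes, 70 mm across, 13 mm thick, beyond the scale; origin: centre of underside. To be left alone
- tweezers: loose steel tweezers, 120 mm long (its x), 9 mm high, to the right of the scale; origin: middle of underside. To be left alone
- jar: loose amber jar with black cap, 52 mm across, 55 mm high, at the far side; origin: centre of underside. To be left alone
- solvent: loose white bottle with red cap, 64 mm across, 150 mm high, at the far side; origin: centre of underside. To be left alone
Things that resemble listed ones, but are neither listed nor needed, are in the scene too. What is shaped like the ring1 but orange is not meant.

How it is judged (in metres and radians):
On the way, in this order (a step that is already met when the one before it is completed fails the run):
1. one ring threaded on the spindle and let go, the other three still in their places ((((horizontal distance between ring1 and scale_axis below 0.012 m and angle between ring1's own z axis and vertical below 0.15 rad and z of ring1 in the frame of scale_axis below 0.042 m and contact force between ring1 and the fingers below 0.05 N) and distance of each of ring2, ring3, ring4 from where it was at the start of the episode below 0.03 m) or ((horizontal distance between ring2 and scale_axis below 0.012 m and angle between ring2's own z axis and vertical below 0.15 rad and z of ring2 in the frame of scale_axis below 0.042 m and contact force between ring2 and the fingers below 0.05 N) and distance of each of ring1, ring3, ring4 from where it was at the start of the episode below 0.03 m) or ((horizontal distance between ring3 and scale_axis below 0.012 m and angle between ring3's own z axis and vertical below 0.15 rad and z of ring3 in the frame of scale_axis below 0.042 m and contact force between ring3 and the fingers below 0.05 N) and distance of each of ring1, ring2, ring4 from where it was at the start of the episode below 0.03 m) or ((horizontal distance between ring4 and scale_axis below 0.012 m and angle between ring4's own z axis and vertical below 0.15 rad and z of ring4 in the frame of scale_axis below 0.042 m and contact force between ring4 and the fingers below 0.05 N) and distance of each of ring1, ring2, ring3 from where it was at the start of the episode below 0.03 m))), for 0.2 s.
2. a second ring threaded on the spindle and let go, the other two still in their places ((((horizontal distance between ring1 and scale_axis below 0.012 m and angle between ring1's own z axis and vertical below 0.15 rad and z of ring1 in the frame of scale_axis below 0.042 m and contact force between ring1 and the fingers below 0.05 N) and (horizontal distance between ring2 and scale_axis below 0.012 m and angle between ring2's own z axis and vertical below 0.15 rad and z of ring2 in the frame of scale_axis below 0.042 m and contact force between ring2 and the fingers below 0.05 N) and distance of each of ring3, ring4 from where it was at the start of the episode below 0.03 m) or ((horizontal distance between ring1 and scale_axis below 0.012 m and angle between ring1's own z axis and vertical below 0.15 rad and z of ring1 in the frame of scale_axis below 0.042 m and contact force between ring1 and the fingers below 0.05 N) and (horizontal distance between ring3 and scale_axis below 0.012 m and angle between ring3's own z axis and vertical below 0.15 rad and z of ring3 in the frame of scale_axis below 0.042 m and contact force between ring3 and the fingers below 0.05 N) and distance of each of ring2, ring4 from where it was at the start of the episode below 0.03 m) or ((horizontal distance between ring1 and scale_axis below 0.012 m and angle between ring1's own z axis and vertical below 0.15 rad and z of ring1 in the frame of scale_axis below 0.042 m and contact force between ring1 and the fingers below 0.05 N) and (horizontal distance between ring4 and scale_axis below 0.012 m and angle between ring4's own z axis and vertical below 0.15 rad and z of ring4 in the frame of scale_axis below 0.042 m and contact force between ring4 and the fingers below 0.05 N) and distance of each of ring2, ring3 from where it was at the start of the episode below 0.03 m) or ((horizontal distance between ring2 and scale_axis below 0.012 m and angle between ring2's own z axis and vertical below 0.15 rad and z of ring2 in the frame of scale_axis below 0.042 m and contact force between ring2 and the fingers below 0.05 N) and (horizontal distance between ring3 and scale_axis below 0.012 m and angle between ring3's own z axis and vertical below 0.15 rad and z of ring3 in the frame of scale_axis below 0.042 m and contact force between ring3 and the fingers below 0.05 N) and distance of each of ring1, ring4 from where it was at the start of the episode below 0.03 m) or ((horizontal distance between ring2 and scale_axis below 0.012 m and angle between ring2's own z axis and vertical below 0.15 rad and z of ring2 in the frame of scale_axis below 0.042 m and contact force between ring2 and the fingers below 0.05 N) and (horizontal distance between ring4 and scale_axis below 0.012 m and angle between ring4's own z axis and vertical below 0.15 rad and z of ring4 in the frame of scale_axis below 0.042 m and contact force between ring4 and the fingers below 0.05 N) and distance of each of ring1, ring3 from where it was at the start of the episode below 0.03 m) or ((horizontal distance between ring3 and scale_axis below 0.012 m and angle between ring3's own z axis and vertical below 0.15 rad and z of ring3 in the frame of scale_axis below 0.042 m and contact force between ring3 and the fingers below 0.05 N) and (horizontal distance between ring4 and scale_axis below 0.012 m and angle between ring4's own z axis and vertical below 0.15 rad and z of ring4 in the frame of scale_axis below 0.042 m and contact force between ring4 and the fingers below 0.05 N) and distance of each of ring1, ring2 from where it was at the start of the episode below 0.03 m))), for 0.2 s.
At the end, for the whole second after the job is handed in: The tray rests with the needle in the green arc (sunk 17.6 to 23.0 mm); every ring is either threaded on the spindle (flat, centre within 12 mm of the scale's axis, underside less than 42 mm above the empty tray's level) and let go, or still lies within 30 mm of where it was (value of joint tray between 0.0176 and 0.023 m and velocity of joint tray between -0.005 and 0.005 m/s and ((horizontal distance between ring1 and scale_axis below 0.012 m and angle between ring1's own z axis and vertical below 0.15 rad and z of ring1 in the frame of scale_axis below 0.042 m and contact force between ring1 and the fingers below 0.05 N) or distance of ring1 from where it was at the start of the episode below 0.03 m) and ((horizontal distance between ring2 and scale_axis below 0.012 m and angle between ring2's own z axis and vertical below 0.15 rad and z of ring2 in the frame of scale_axis below 0.042 m and contact force between ring2 and the fingers below 0.05 N) or distance of ring2 from where it was at the start of the episode below 0.03 m) and ((horizontal distance between ring3 and scale_axis below 0.012 m and angle between ring3's own z axis and vertical below 0.15 rad and z of ring3 in the frame of scale_axis below 0.042 m and contact force between ring3 and the fingers below 0.05 N) or distance of ring3 from where it was at the start of the episode below 0.03 m) and ((horizontal distance between ring4 and scale_axis below 0.012 m and angle between ring4's own z axis and vertical below 0.15 rad and z of ring4 in the frame of scale_axis below 0.042 m and contact force between ring4 and the fingers below 0.05 N) or distance of ring4 from where it was at the start of the episode below 0.03 m)); the robot touches nothing.
It fails at once if the tray is pushed to the bottom of its travel (sunk more than 28 mm) (value of joint tray above 0.028 m).
It fails at once if the tray is jolted, as by a dropped ring (sinking faster than 0.15 m/s) (velocity of joint tray above 0.15 m/s).
It fails at once if one of the other loose parts is moved more than 30 mm (distance of any of pin, ceramic, contact, flange, tweezers, jar, solvent from where it was at the start of the episode above 0.03 m).
It also fails if it takes over 72 s, if anything falls off the work surface, if the arm or the gripper's body presses on something with over 40 N, if the wrist force passes 120 N, or if a joint passes its speed limit or range.

## Robot

A 6-joint arm with a two-finger parallel gripper is mounted at the origin on the work surface. World frame = base frame: x ahead of the robot, y to its left, z up, the work surface at z = 0. Lengths are in m, angles in degrees, forces in N, time in s.
With the tool pointing down it reaches from about 0.25 to 0.725 m from the base axis. Payload 9.7 kg.
Tool frame: the origin (TCP) lies between the finger pads; the fingertips stand 19 mm ahead of it and the grasp point (between the pads) is the TCP; x points along the fingers, y is the direction in which the jaws open and shut, and the axes are right-handed (so a half turn about x gives the same grasp; the last joint's range is limited). The gripper opens to 85 mm and grips with 20 to 120 N. Pads are 22 mm wide; open, the fingers measure 114 mm over their backs; the gripper's body (76 mm by 85 mm) begins 54 mm behind the grasp point. The pads swing forward as they close: fully open they stand 13 mm farther back than shut.
Start: joints at [-76.031, 4.979, 10.078, 95.1, 0, 90], TCP at [0.133, -0.534, 0.25] pointing down, gripper open.
Joint ranges: [-179.16, 179.16], [-48.56, 103.87], [-65.8, 70.77], [-126.05, 130.52], [-82.76, 87.17], [-180, 180]. Speed limits (degrees/s): [127.2, 127.2, 147.25, 180, 180, 180].

## Interface

Orientations are given as [roll, pitch, yaw] about the fixed x, y, z axes, in that order (R = Rz(yaw) Ry(pitch) Rx(roll)).
In Python, from workcell import bot gives the robot as it stands. The module is installed in compiled form; this text tells all that it offers.
- The arm moves only by the shell command python3 -m handwheel 'ROWS' [FORCE]. ROWS is JSON, a list of rows, each a list of 7 numbers: the turn, a rotation vector about the tool's x, y, z in degrees, then the shift along the tool's x, y, z in m, then the closure, from -1 (fully open) to 1 (shut), so that 0 is half open. In form: [[ax, ay, az, dx, dy, dz, fingers], ...]. A call has 1 to 20 rows; each row is the pose to reach, as a shift and turn from the pose commanded when the call began, along the tool's axes at that moment; what a row does not reach only later rows make up. A row lasts 1/8 s, in which the tool goes at most 62.5 mm and 10.7 degrees, less where a joint would pass 70% of its speed; a pose out of reach is approached as far as the arm can. A call with a gripper value outside its range is refused whole. The fingers move at their own pace and stop on an object; FORCE is the grip in N (left out, the last holds). Time passes only in rows, so rows that repeat a pose let the fingers close. It gives the time, the measured TCP pose, the force and the opening at its end, in the units of the state.
- bot.get_obs(): the state, without advancing time (a new reading comes with each control period).
- bot.camera(name): name is "side" or "top"; returns a dict with "frame" (400x640x3 uint8, red, green, blue), "fx", "fy", "cx", "cy" (pixels), "R" (3x3) and "t" (3): a world point X has camera coordinates R X + t. Camera axes: x right, y down, z forward; pixel columns grow to the right and rows downward; lengths in m; the calibration is good to about 2 mm. A picture is of the moment at which its call begins. There is no depth.
- bot.job_done(): hands the job in, once; it reports no verdict.
Trained networks look in a picture, given as the dict that the camera call returned (one of the last four; its "shot" number tells which), for a name from the list of things; names that differ only in an ending like _2 or _b are one class to them, and where a whole thing is asked for, a point or a joint stands for the part that bears it (a point fixed in the world has none). Each returns a list of dicts, best first, with "conf" (0 to 1); they miss things now and then, are a little off and sometimes report something else, mostly with a low value. They report only what shows in the picture. A call takes as long as a camera call. They do not tell look-alikes from the thing itself.
- bot.look_for(name, picture): "bbox" ([left, top, width, height] as shares, 0 to 1, of the picture: columns of its width, rows of its height, round what is visible of it).
- bot.tip_of(name, picture): "centre" ([column, row] as shares, 0 to 1, of the picture: columns of its width, rows of its height: a listed point, or the origin of a listed thing).
The state is a dict: "time": time; "q": joint angles; "qd": joint speeds; "joint_efforts": joint torques, N m; "ee_pos": TCP position; "tcp_rot": TCP orientation; "wrist_force": force on the tool from outside, world axes, zero at the start; "torque": the same for the moment, N m; "opening": finger opening in m.
Only numpy, scipy, OpenCV 4.12 (cv2) and the standard library are available. Lean on these libraries where they do the work, as an engineer would, in place of code of your own. Each camera call takes 0.05 s, during which the arm holds its last target.

## Working session

There is one attempt and no reset: what is moved stays moved. The work goes in short steps, Python scripts to look and compute and a shell command to move; the robot and the scene stay as the last step left them, time stands still between calls to the robot, and variables do not carry over. Pictures are saved under pics/ and viewed, and the job is handed in when it is done.

```bash
mkdir -p pics; ls
cat > h.py <<'E'
import numpy as np, cv2
from workcell import bot
def save(c,name,crop=None,scale=1):
    f=c["frame"][:,:,::-1]
    if crop: x0,y0,x1,y1=crop; f=f[y0:y1,x0:x1]
    if scale!=1: f=cv2.resize(f,None,fx=scale,fy=scale,interpolation=cv2.INTER_CUBIC)
    cv2.imwrite("pics/"+name,f)
def px2w(c,u,v,z):
    R=np.array(c["R"]);t=np.array(c["t"])
    C=-R.T@t
    d=R.T@np.array([(u-c["cx"])/c["fx"],(v-c["cy"])/c["fy"],1])
    s=(z-C[2])/d[2]
    return C+s*d
def w2px(c,X):
    p=np.array(c["R"])@np.array(X)+np.array(c["t"])
    return c["cx"]+c["fx"]*p[0]/p[2], c["cy"]+c["fy"]*p[1]/p[2]
E
python3 - <<'E'
from h import *
print(bot.get_obs())
for n in("top","side"):
    c=bot.camera(n); save(c,n+"0.png"); print(n,c["R"],c["t"],c["fx"],c["cx"],c["cy"])
    for k in ["ring1","scale","scale_axis","dial","mat","pin","ceramic","contact","tray"]:
        r=bot.tip_of(k,c) if k!="tray" else []
        print(k,[(round(d["centre"][0]*640,1),round(d["centre"][1]*400,1),round(d["conf"],2)) for d in r])
E
```

```text
pics
{'time': 0.0, 'q': array([-7.60303324e+01,  5.01331762e+00,  1.00345464e+01,  9.50989243e+01,
        1.27239087e-03,  8.99993744e+01]), 'qd': array([ 0.14712418,  0.01861468, -0.02655335, -0.03655912,  0.04467115,
        0.08034202]), 'joint_efforts': array([ 5.37518899e-04, -5.20387101e+01,  4.64803398e+01,  1.62975682e-02,
        2.00653710e-05,  6.10547644e-06]), 'ee_pos': array([ 0.13273301, -0.53354177,  0.24956259]), 'tcp_rot': array([-90.93885322,  89.92229408, 103.0314392 ]), 'wrist_force': array([-0.8114297 ,  0.40351485,  0.39425674]), 'torque': array([-0.00706741, -0.01906626, -0.00480186]), 'opening': 0.08545321262455778}
top [[ 0.02052444 -0.99921924  0.03375891]
 [-0.98539709 -0.02592614 -0.16828667]
 [ 0.16903051 -0.02981194 -0.98515985]] [-0.07167713  0.57730658  0.90997553] 389.6587018060418 320.2912125449161 199.34911464715847
ring1 [(209.8, 204.7, 0.81), (253.5, 192.8, 0.8), (211.1, 251.2, 0.65), (240.2, 301.6, 0.65), (262.3, 247.2, 0.59)]
scale [(401.3, 208.1, 0.83)]
scale_axis []
dial [(399.7, 174.9, 0.9)]
mat [(234.1, 221.6, 0.95)]
pin [(326.7, 129.2, 0.72), (235.0, 225.5, 0.53)]
ceramic [(186.3, 233.3, 0.5)]
contact [(282.9, 227.2, 0.5), (234.2, 220.7, 0.4)]
tray []
side [[ 0.98617365 -0.16553739  0.0076753 ]
 [-0.12002008 -0.74541121 -0.6557113 ]
 [ 0.11426599  0.64572401 -0.7549727 ]] [-0.55019428  0.11970334  1.15748137] 410.2844110460712 317.6473846260572 200.03175960396723
ring1 [(309.4, 169.8, 0.61), (234.4, 194.8, 0.61), (281.0, 197.5, 0.6), (275.3, 170.5, 0.44), (320.5, 183.8, 0.42)]
scale [(342.2, 298.0, 0.71)]
scale_axis [(282.6, 200.5, 0.6)]
dial [(299.1, 182.2, 0.7), (363.3, 273.2, 0.66)]
mat [(299.0, 180.3, 0.62), (368.4, 275.1, 0.48)]
pin [(297.3, 180.0, 0.45)]
ceramic [(284.1, 157.1, 0.64)]
contact [(300.9, 210.3, 0.41), (388.2, 201.4, 0.4)]
tray []
```

View pics/top0.png

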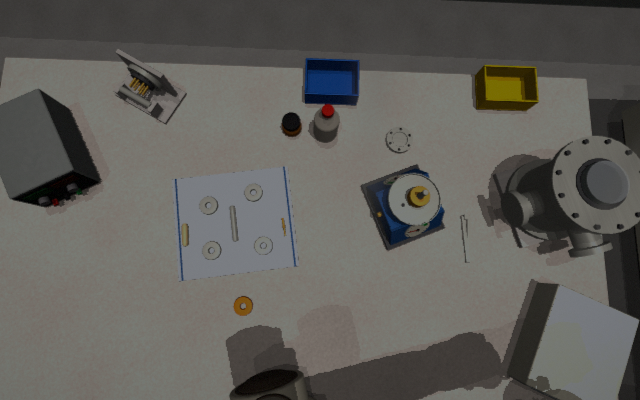

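View pics/side0.png

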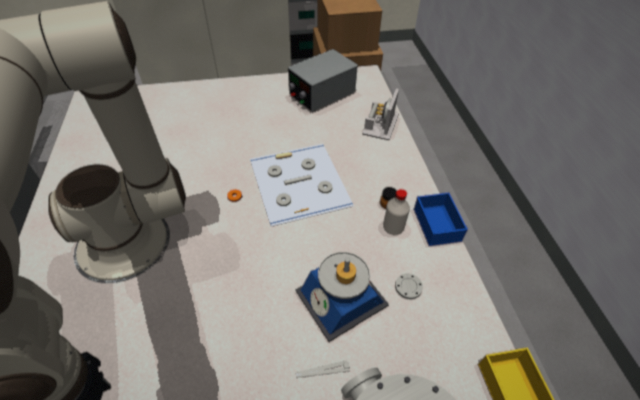

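Run:
```python
from h import *
c=bot.camera("top"); save(c,"topc.png",(165,155,305,325),4); save(c,"tops.png",(350,150,460,255),5)
print("base",w2px(c,[0,0,0]),"tcp",w2px(c,[.133,-.534,.25]))
for (u,v) in [(208,205),(253.5,192),(211.5,251),(263,245)]: print("ring",px2w(c,u,v,.014))
for (u,v) in [(186,235),(234,224),(283,227)]: print(px2w(c,u,v,.01))
s=bot.camera("side"); save(s,"sidec.png",(240,140,400,350),3.8/1.4); save(s,"sidet.png",(290,240,400,340),5)
print("base",w2px(s,[0,0,0]),"tcp",w2px(s,[.133,-.534,.25]))
```

```text
base (np.float64(289.59850177331026), np.float64(446.5563494798481)) tcp (np.float64(582.8486540994811), np.float64(431.3516515325042))
ring [0.56307831 0.2242893  0.014     ]
ring [0.59956349 0.11160381 0.014     ]
ring [0.44809543 0.20778293 0.014     ]
ring [0.46570946 0.08139982 0.014     ]
[0.48647943 0.27459479 0.01      ]
[0.51692505 0.15704106 0.01      ]
[0.51228692 0.03353631 0.01      ]
base (np.float64(122.62382323694956), np.float64(242.46217371414312)) tcp (np.float64(106.62621948848133), np.float64(416.9236055400553))
```

View pics/topc.png

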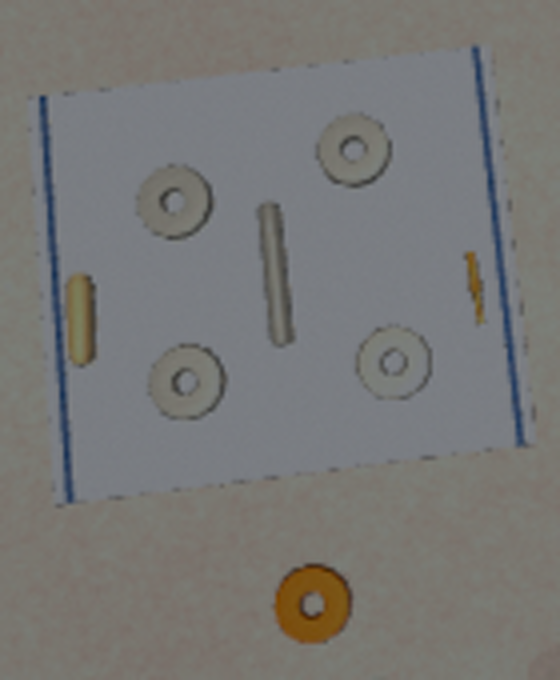

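View pics/tops.png

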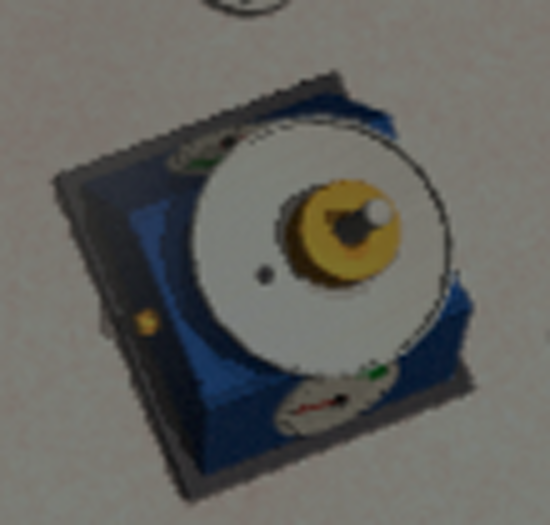

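View pics/sidet.png

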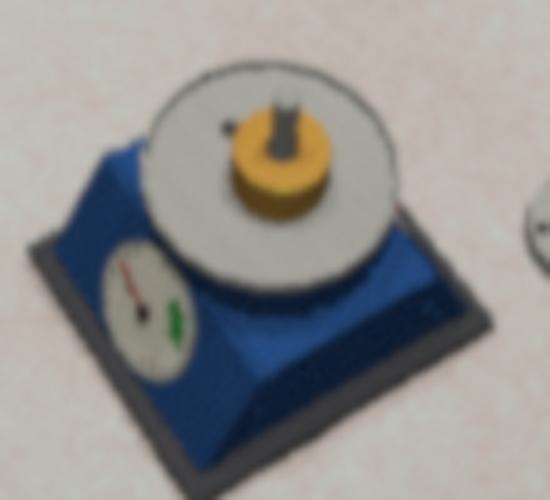

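```bash
cat >> h.py <<'E'
from scipy.optimize import least_squares
def tri(obs):
    # obs list of (cam,u,v)
    f=lambda X: np.concatenate([np.subtract(w2px(c,X),(u,v)) for c,u,v in obs])
    r=least_squares(f,[0.5,-.2,.15]); return r.x, r.fun
def big(c,name,cx,cy,hw=32,hh=24,sc=12):
    f=c["frame"][:,:,::-1].astype(np.float32)
    M=np.float32([[sc,0,-(cx-hw)*sc+ (sc-1)/2],[0,sc,-(cy-hh)*sc+(sc-1)/2]])
    g=cv2.warpAffine(f,M,(2*hw*sc,2*hh*sc),flags=cv2.INTER_LINEAR)
    g=np.clip((g/ max(1,np.percentile(g,99.5)))**0.7*255,0,255).astype(np.uint8)
    for i in range(0,2*hw+1,4):
        x=int(i*sc+ (sc-1)/2); cv2.line(g,(x,0),(x,8),(0,0,255),1); 
        if i%8==0: cv2.putText(g,str(cx-hw+i),(x,20),0,.4,(0,0,255),1)
    for j in range(0,2*hh+1,4):
        y=int(j*sc+(sc-1)/2); cv2.line(g,(0,y),(8,y),(0,0,255),1)
        if j%8==0: cv2.putText(g,str(cy-hh+j),(10,y+4),0,.4,(0,0,255),1)
    cv2.imwrite("pics/"+name,g)
E
python3 - <<'E'
from h import *
c=bot.camera("top"); s=bot.camera("side")
big(c,"bt1.png",416,200); big(s,"bs1.png",345,275)
import pickle; pickle.dump((c,s),open("cams.pkl","wb"))
# ring centres: use outline fit via gradient? print positions by dark/bright
g=cv2.cvtColor(c["frame"],cv2.COLOR_RGB2GRAY)
up=cv2.resize(g[160:300,165:305],None,fx=6,fy=6,interpolation=cv2.INTER_CUBIC)
up=cv2.convertScaleAbs(cv2.GaussianBlur(up,(7,7),0),alpha=2)
h=cv2.HoughCircles(up,cv2.HOUGH_GRADIENT,1,60,param1=80,param2=22,minRadius=45,maxRadius=65)
for x,y,r in (h[0] if h is not None else []):
    u=165+(x-2.5)/6; v=160+(y-2.5)/6
    print(round(u,1),round(v,1),round(r/6,1),px2w(c,u,v,.012).round(4))
E
```

```text
207.8 204.8 9.8 [0.5638 0.2253 0.012 ]
211.5 250.0 9.6 [0.4506 0.2084 0.012 ]
252.7 192.3 9.2 [0.599 0.114 0.012]
```

View pics/bt1.png

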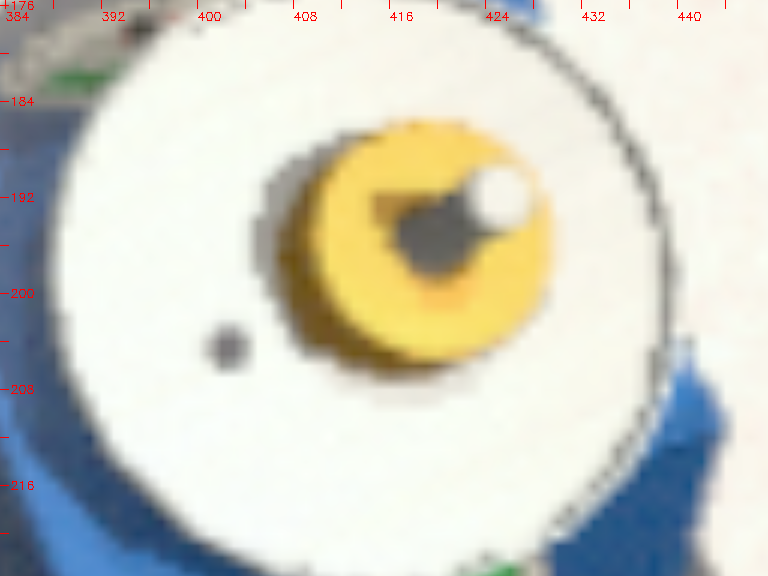

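View pics/bs1.png

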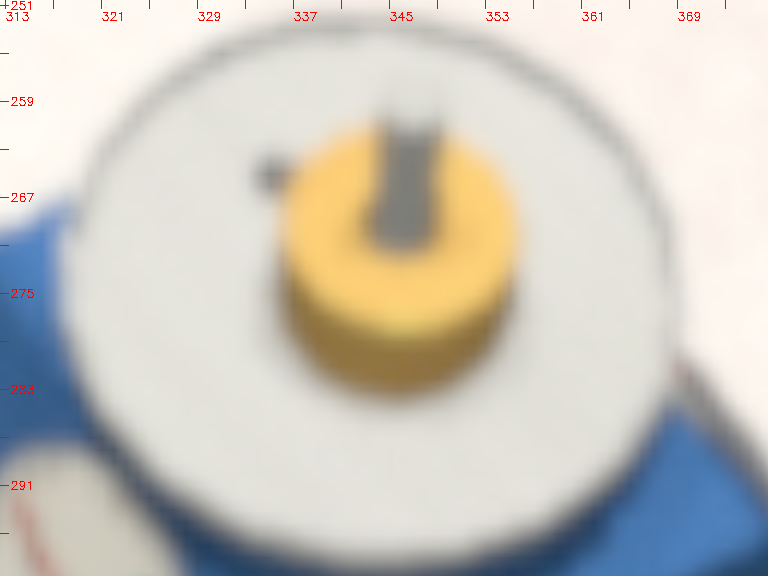

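Run:
```python
from h import *
import pickle; c,s=pickle.load(open("cams.pkl","rb"))
big(c,"bD.png",262,246,16,12,24); big(c,"bB.png",253,192,16,12,24); big(c,"bDial.png",418,229,16,12,24); big(s,"bDial2.png",320,301,16,12,24)
X,r=tri([(c,425.2,192.0),(s,346.7,259.5)]); print("spindle top",X,r)
for z in (.19,.195,.2): print(z,px2w(c,425.2,192.,z),px2w(s,346.7,259.5,z))
# mat axis from blue line
a=px2w(c,165+75/4,155+500/4,.002);b=px2w(c,165+42/4,155+97/4,.002);print("mat x dir",np.degrees(np.arctan2(*(b-a)[[1,0]])))
a=px2w(c,165+522/4,155+445/4,.002);b=px2w(c,165+476/4,155+47/4,.002);print("mat x dir",np.degrees(np.arctan2(*(b-a)[[1,0]])))
print("scale corner pts",[px2w(c,350+x/5,150+y/5,.0).round(3) for x,y in [(190,500),(475,385),(335,72),(57,178)]])
print("solvent",px2w(c,328,111,.15),"jar",px2w(c,291,120,.055),"flange",px2w(c,398,140,.01))
R=np.array(c["R"]);print("cam",-R.T@c["t"],-np.array(s["R"]).T@s["t"])
```

```text
spindle top [ 0.57540847 -0.27596242  0.19230549] [-0.00830298  0.31694054  0.3179213  -0.08044889]
0.19 [ 0.57655113 -0.27670444  0.19      ] [ 0.57512833 -0.274626    0.19      ]
0.195 [ 0.57555852 -0.27517115  0.195     ] [ 0.57414712 -0.27772181  0.195     ]
0.2 [ 0.57456591 -0.27363787  0.2       ] [ 0.57316591 -0.28081761  0.2       ]
mat x dir 9.202303180156342
mat x dir 8.458727161145754
scale corner pts [array([ 0.461, -0.235,  0.   ]), array([ 0.523, -0.384,  0.   ]), array([ 0.688, -0.315,  0.   ]), array([ 0.627, -0.167,  0.   ])]
solvent [ 0.76775908 -0.06859583  0.15      ] jar [0.77990329 0.02039768 0.055     ] flange [ 0.75102239 -0.2625172   0.01      ]
cam [ 0.41653373 -0.02952569  0.9960441 ] [ 0.42469315 -0.74926303  0.95658057]
```

View pics/bD.png

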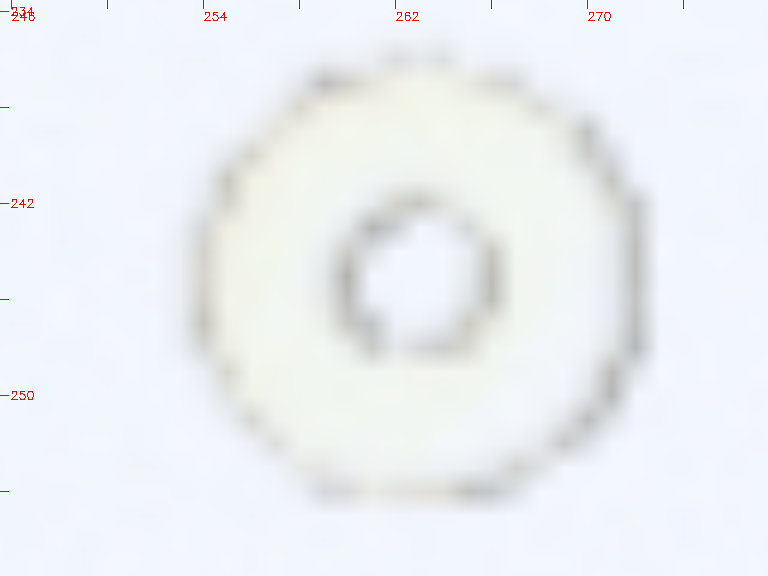

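View pics/bDial2.png

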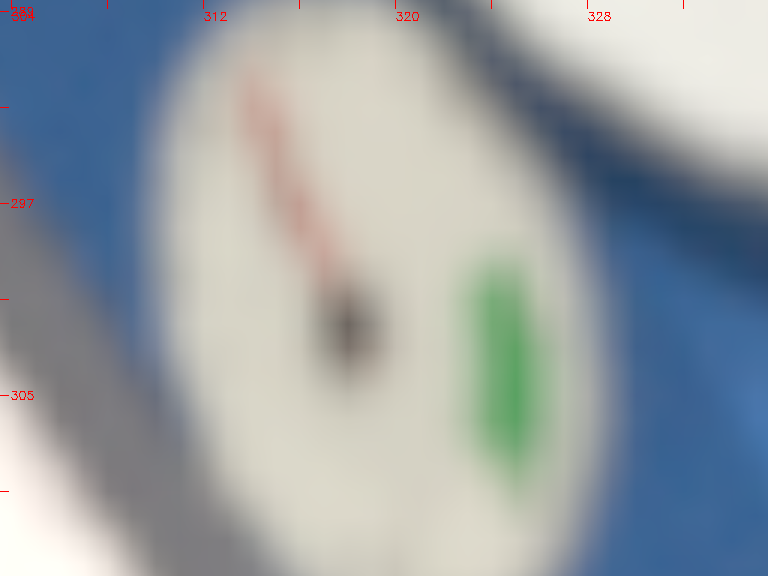

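View pics/bDial.png

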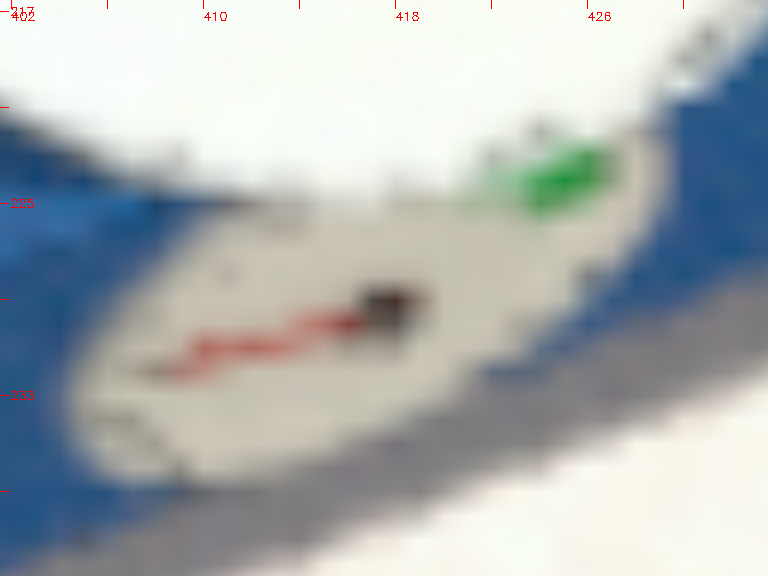

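```bash
cat >> h.py <<'E'
from scipy.spatial.transform import Rotation as Ro
def Rt(o): return Ro.from_euler("xyz",o["tcp_rot"],degrees=True).as_matrix()
def plan(p,yaw,o=None):
    o=o or bot.get_obs(); R=Rt(o)
    best=None
    for k in (0,180):
        a=np.radians(yaw+k); y=np.array([np.cos(a),np.sin(a),0]); x=np.array([0,0,-1.]); z=np.cross(x,y)
        G=np.stack([x,y,z],1); rv=Ro.from_matrix(R.T@G).as_rotvec(degrees=True)
        if best is None or np.linalg.norm(rv)<np.linalg.norm(best): best=rv
    sh=R.T@(np.array(p)-o["ee_pos"])
    print("pos",o["ee_pos"].round(4),"q",o["q"].round(1),"jaw",np.degrees(np.arctan2(R[1,1],R[0,1])).round(2),"R z",R[:,2].round(3)); print("turn",best.round(2),"shift",sh.round(4),"|s|",np.linalg.norm(sh).round(3),"F",o["wrist_force"].round(2),"t",o["time"],"open",round(o["opening"],4))
E
python3 - <<'E'
from h import *
import pickle; c,s=pickle.load(open("cams.pkl","rb"))
for n,u,v in [("D",263.0,245.1),("B",252.8,192.2),("C",211.5,250.0),("A",207.9,204.9)]: print(n,px2w(c,u,v,.011).round(4))
D=px2w(c,263,245.1,.011)
plan([D[0],D[1],.10],8.8)
plan([D[0],D[1],.10],8.8+90)
E
```

```text
D [0.4656 0.0817 0.011 ]
B [0.5996 0.1138 0.011 ]
C [0.4507 0.2087 0.011 ]
A [0.5638 0.2253 0.011 ]
pos [ 0.1327 -0.5337  0.2503] q [-76.    5.   10.1  95.1   0.   90. ] jaw -76.03 R z [-0.97  -0.241 -0.   ]
turn [-84.83   0.    -0.  ] shift [ 0.1503 -0.5169 -0.4716] |s| 0.716 F [-0.25  0.23  0.76] t 1.1 open 0.0855
pos [ 0.1327 -0.5337  0.2503] q [-76.    5.   10.1  95.1   0.   90. ] jaw -76.03 R z [-0.97  -0.241 -0.   ]
turn [ 5.17 -0.   -0.  ] shift [ 0.1503 -0.5169 -0.4716] |s| 0.716 F [-0.25  0.23  0.76] t 1.1 open 0.0855
```

View pics/bB.png

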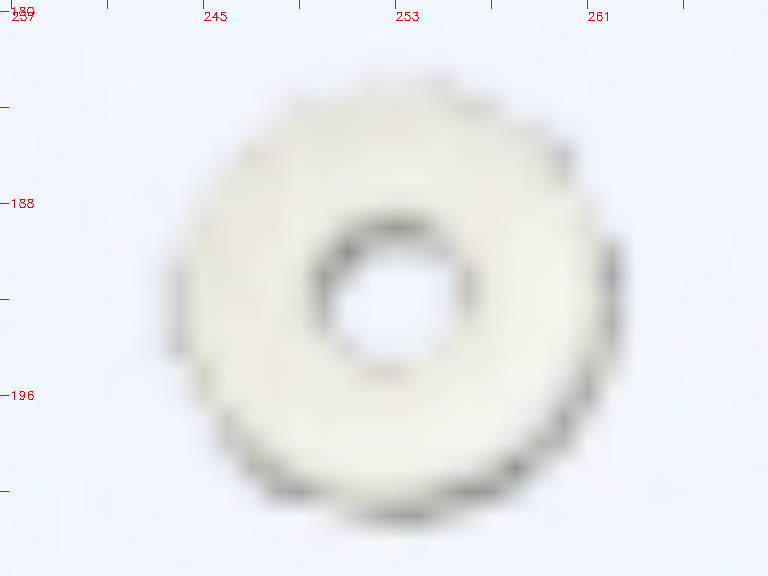

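Candidates: the steel rings on the mat are D (263,245), B (253,192), C (211,250) and A (208,205). The look-alikes are the orange washer (243,306), the bolt-hole flange (398,140) and the brass collar (419,196). I choose D: the crop shows a plain steel ring with a clean bore. The spindle's bright flat top shows at top-view (425.2,192.0) and side-view (346.7,259.5).

```bash
python3 -m handwheel '[[-84.8,0,0,0.150,-0.517,-0.4716,-1],[-84.8,0,0,0.150,-0.517,-0.4716,-1],[-84.8,0,0,0.150,-0.517,-0.4716,-1],[-84.8,0,0,0.150,-0.517,-0.4716,-1],[-84.8,0,0,0.150,-0.517,-0.4716,-1],[-84.8,0,0,0.150,-0.517,-0.4716,-1],[-84.8,0,0,0.150,-0.517,-0.4716,-1],[-84.8,0,0,0.150,-0.517,-0.4716,-1],[-84.8,0,0,0.150,-0.517,-0.4716,-1],[-84.8,0,0,0.150,-0.517,-0.4716,-1],[-84.8,0,0,0.150,-0.517,-0.4716,-1],[-84.8,0,0,0.150,-0.517,-0.4716,-1],[-84.8,0,0,0.150,-0.517,-0.4716,-1],[-84.8,0,0,0.150,-0.517,-0.4716,-1]]' 40
python3 - <<'E'
from h import *
plan([.4656,.0817,.022],8.8)
c=bot.camera("top"); big(c,"b1.png",262,240,32,24,12)
E
```

```text
time: 2.85
ee_pos: [0.4653, 0.0814, 0.1004]
tcp_rot: [-60.2, 90.0, -141.5]
wrist_force: [-0.4, -0.2, -1.0]
opening: 0.0855
pos [0.4653 0.0814 0.1004] q [  9.9  -5.9 -17.3  78.6  -0.   91.2] jaw 8.77 R z [ 0.152 -0.988  0.   ]
turn [-0.03  0.01  0.02] shift [ 0.0784  0.0003 -0.0003] |s| 0.078 F [-0.41 -0.22 -1.  ] t 2.85 open 0.0855
```

View pics/b1.png

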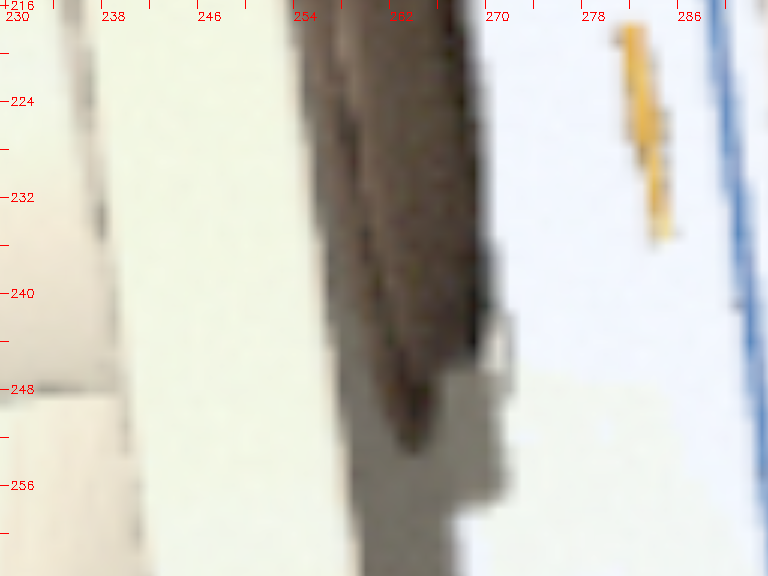

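```bash
python3 -m handwheel '[[0,0,0,0.055,0,0,-0.6],[0,0,0,0.078,0,0,-0.4],[0,0,0,0.078,0,0,-0.2],[0,0,0,0.078,0,0,0],[0,0,0,0.078,0,0,1],[0,0,0,0.078,0,0,1],[0,0,0,0.078,0,0,1],[0,0,0,0.078,0,0,1]]' 40
```

```text
time: 3.9
ee_pos: [0.4661, 0.0819, 0.0231]
tcp_rot: [81.0, 89.9, -0.3]
wrist_force: [-0.6, -0.8, 5.5]
opening: 0.0441
```

Run:
```python
from h import *
plan([.4656,.0817,.12],8.8)
s=bot.camera("side"); big(s,"b2.png",300,195,32,24,12)
```

```text
pos [0.4661 0.0819 0.0231] q [ 10.   -3.6 -23.9  69.7  -0.   91.2] jaw 8.77 R z [ 0.152 -0.988  0.   ]
turn [-0.03  0.01 -0.08] shift [-0.0969 -0.0004  0.0001] |s| 0.097 F [-0.58 -0.82  5.49] t 3.9 open 0.0441
```

View pics/b2.png

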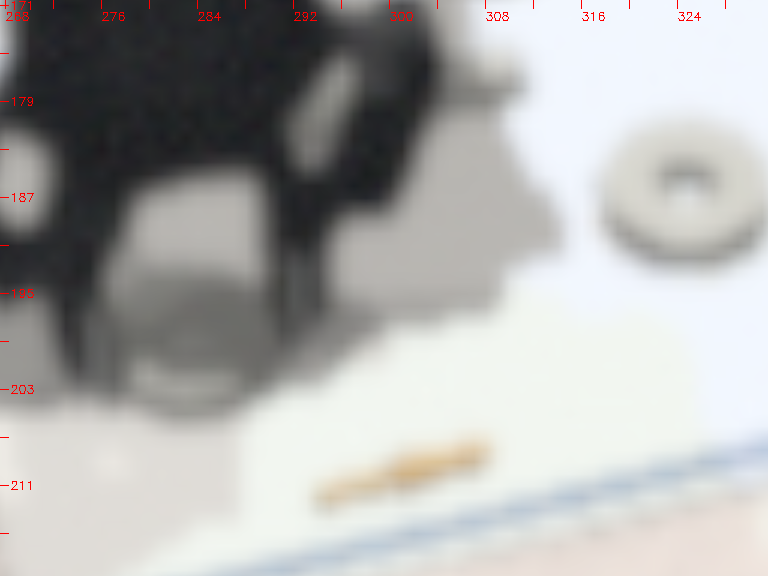

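```bash
python3 -m handwheel '[[0,0,0,-0.03,0,0,1],[0,0,0,-0.08,0,0,1],[0,0,0,-0.13,0,0,1],[0,0,0,-0.18,0,0,1],[0,0,0,-0.218,0,0,1],[0,0,0,-0.218,0,0,1]]'
python3 - <<'E'
from h import *
plan([.5755,-.276,.240],-20)
E
```

```text
time: 4.7
ee_pos: [0.4666, 0.0821, 0.2429]
tcp_rot: [92.6, 89.7, 11.3]
wrist_force: [-0.6, 0.1, -1.7]
opening: 0.0435
pos [0.4666 0.0821 0.2429] q [10.  -5.8 -1.5 94.1  0.  91.2] jaw 8.77 R z [ 0.153 -0.988 -0.   ]
turn [28.77 -0.07 -0.24] shift [0.0031 0.053  0.3705] |s| 0.374 F [-0.56  0.13 -1.66] t 4.7 open 0.0435
```

```bash
python3 -m handwheel '[[9,0,0,0,0.008,0.055,1],[18,0,0,0,0.016,0.110,1],[28.8,0,0,0,0.024,0.165,1],[28.8,0,0,0,0.032,0.220,1],[28.8,0,0,0,0.040,0.275,1],[28.8,0,0,0,0.047,0.325,1],[28.8,0,0,0,0.051,0.355,1],[28.8,0,0,0,0.053,0.3705,1],[28.8,0,0,0,0.053,0.3705,1],[28.8,0,0,0,0.053,0.3705,1]]'
python3 - <<'E'
from h import *
plan([.5755,-.276,.240],-20)
c=bot.camera("top"); s=bot.camera("side"); big(s,"b3s.png",345,260,32,24,12);big(c,"b3t.png",420,195,32,24,12)
E
```

```text
time: 5.95
ee_pos: [0.5744, -0.2751, 0.2402]
tcp_rot: [-125.9, 90.0, 124.1]
wrist_force: [0.2, 0.9, -1.5]
opening: 0.044
pos [ 0.5744 -0.2751  0.2402] q [-25.6  17.3  23.2  95.9   0.   84.4] jaw -19.98 R z [-0.342 -0.94  -0.   ]
turn [ 0.02 -0.02  0.03] shift [0.0002 0.0014 0.0004] |s| 0.001 F [ 0.19  0.89 -1.48] t 5.95 open 0.044
```

View pics/b3s.png

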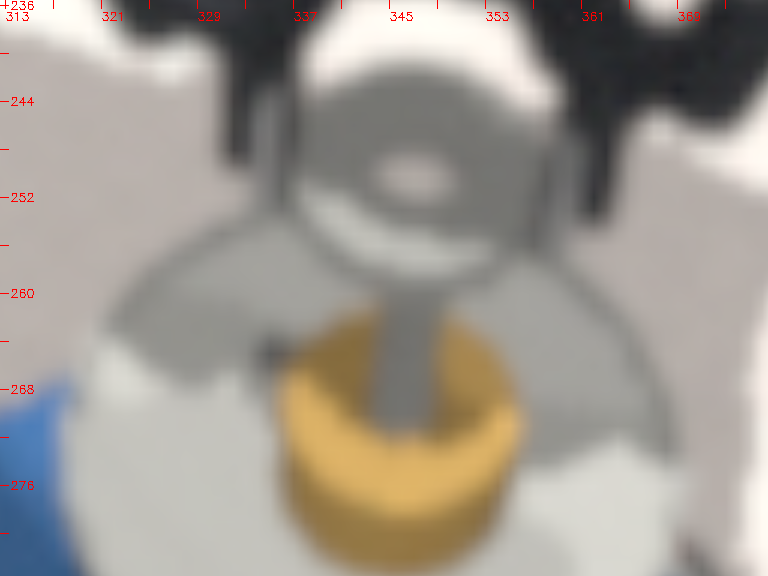

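View pics/b3t.png

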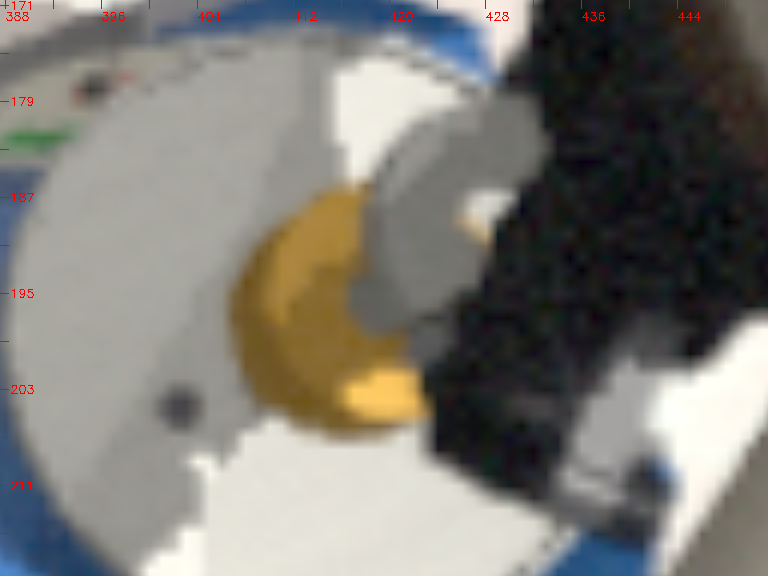

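Run:
```python
from h import *
import pickle; c,s=pickle.load(open("cams.pkl","rb"))
p=[.5744,-.2751]
for z in (.222,.225,.228): print(z,"pred side",w2px(s,p+[z]),"ring xy from side",px2w(s,347.4,249.96,z)[:2],"pred top",w2px(c,p+[z]))
for z in (.1903,.1923,.1943): print("spindle side",px2w(s,346.7,259.5,z)[:2],"top",px2w(c,425.2,192,z)[:2])
# predicted outlines overlay
s2=bot.camera("side"); c2=bot.camera("top")
def ov(c,name,cx,cy,ctr):
    sc=12;big(c,name,cx,cy); g=cv2.imread("pics/"+name)
    for (r,dz) in [(.023,.006),(.023,-.006),(.0075,.006),(.0075,-.006)]:
        P=[w2px(c,[ctr[0]+r*np.cos(a),ctr[1]+r*np.sin(a),ctr[2]+dz]) for a in np.linspace(0,6.29,60)]
        P=np.array([((u-cx+32)*sc+5.5,(v-cy+24)*sc+5.5) for u,v in P],np.int32)
        cv2.polylines(g,[P],True,(0,0,255) if r>.01 else (255,0,255),1)
    cv2.imwrite("pics/"+name,g)
ov(s2,"o1s.png",345,260,p+[.225]); ov(c2,"o1t.png",420,195,p+[.225])
```

```text
0.222 pred side (np.float64(347.32818526782734), np.float64(251.5623842000347)) ring xy from side [ 0.57542458 -0.27110559] pred top (np.float64(429.1287181066915), np.float64(190.08762401850458))
0.225 pred side (np.float64(347.41574926166834), np.float64(250.77393599536495)) ring xy from side [ 0.574809   -0.27305837] pred top (np.float64(429.5837675239644), np.float64(189.8052484210586))
0.228 pred side (np.float64(347.50376743034633), np.float64(249.98139828633214)) ring xy from side [ 0.57419342 -0.27501115] pred top (np.float64(430.0422189187139), np.float64(189.52076176625044))
spindle side [ 0.57506946 -0.27481175] top [ 0.57649157 -0.27661244]
spindle side [ 0.57467698 -0.27605007] top [ 0.57609453 -0.27599913]
spindle side [ 0.57428449 -0.27728839] top [ 0.57569749 -0.27538581]
```

View pics/o1s.png

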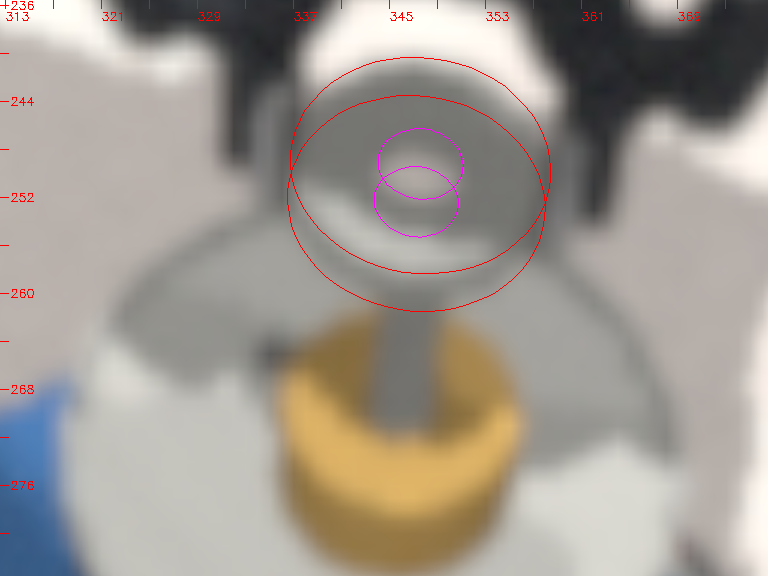

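View pics/o1t.png

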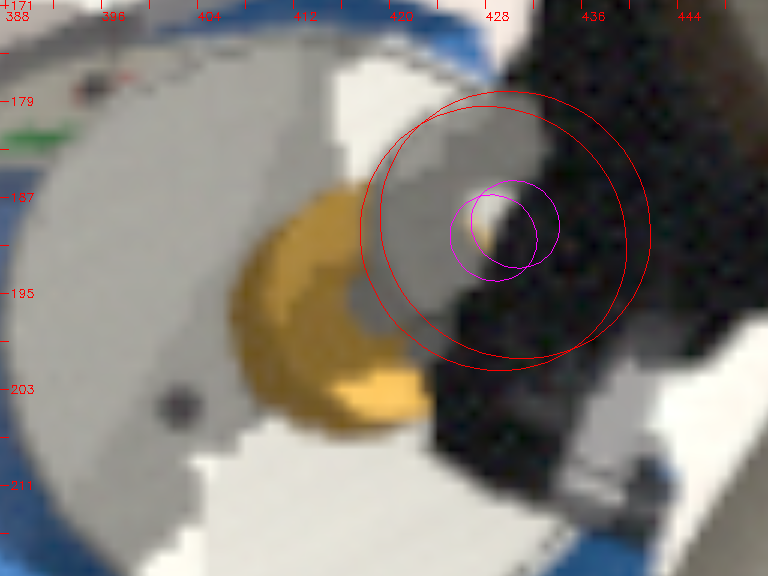

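Run:
```python
from h import *
s=bot.camera("side"); f=s["frame"][238:268,330:364,::-1].astype(np.float32)
g=cv2.resize(f,None,fx=22,fy=19.9,interpolation=cv2.INTER_CUBIC)
g=np.clip((g-20)*2.2,0,255).astype(np.uint8); cv2.imwrite("pics/z1.png",g)
print(s["frame"][244:270,342:350].mean(1).mean(1).round() if 0 else s["frame"][240:270,340].mean(1).round(), s["frame"][240:270,352].mean(1).round())
```

```text
[206. 199. 166. 112.  81.  72.  72.  71.  71.  72.  72.  83. 111. 132.
 132. 116.  95.  90.  99. 109. 111. 109.  98.  79.  62.  59.  59.  62.
  66.  78.] [204. 179. 139. 102.  83.  74.  72.  70.  71.  68.  70.  70.  71.  71.
  71.  83. 109. 117.  99.  89. 100. 110. 110. 100.  89.  83.  81.  81.
  80.  72.]
```

View pics/z1.png

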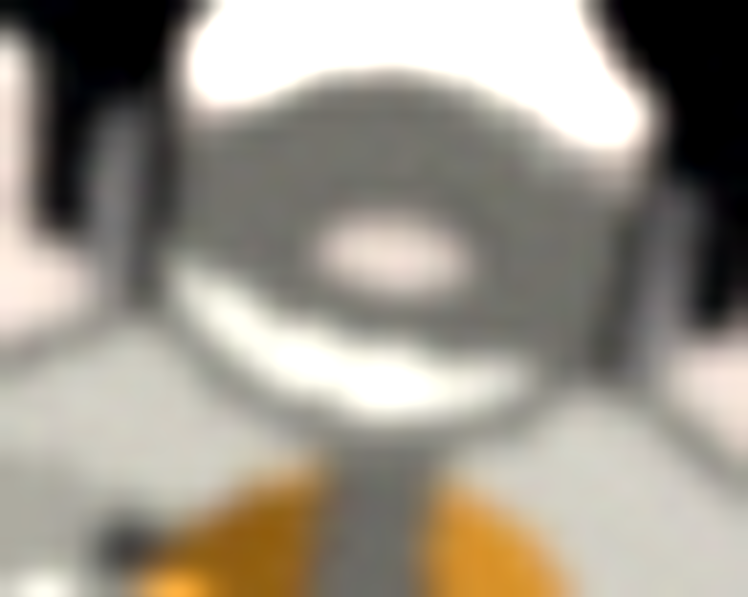

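```bash
cat >> h.py <<'E'
def ov(c,name,cx,cy,ctrs,hw=32,hh=24,sc=12,tilt=None):
    """ctrs: list of mid-height centres"""
    big(c,name,cx,cy,hw,hh,sc); g=cv2.imread("pics/"+name)
    for ctr in ctrs:
      for (r,dz) in [(.023,.006),(.023,-.006),(.0075,.006),(.0075,-.006)]:
        L=np.array([[r*np.cos(a),r*np.sin(a),dz] for a in np.linspace(0,6.29,60)])
        if tilt is not None: L=L@tilt.T
        P=[w2px(c,np.array(ctr)+l) for l in L]
        P=np.array([((u-cx+hw)*sc+(sc-1)/2,(v-cy+hh)*sc+(sc-1)/2) for u,v in P],np.int32)
        cv2.polylines(g,[P],True,(0,0,255) if r>.01 else (255,0,255),1)
    cv2.imwrite("pics/"+name,g)
E
python3 - <<'E'
from h import *
import pickle; c,s=pickle.load(open("cams.pkl","rb"))
C=[[.4656,.0817,.008],[.5996,.1138,.008],[.4507,.2087,.008],[.5638,.2253,.008]]
ov(s,"o2s.png",302,183,C,36,27,11); ov(c,"o2t.png",236,220,C,40,40,9)
E
```

```text
(no output)
```

View pics/o2s.png

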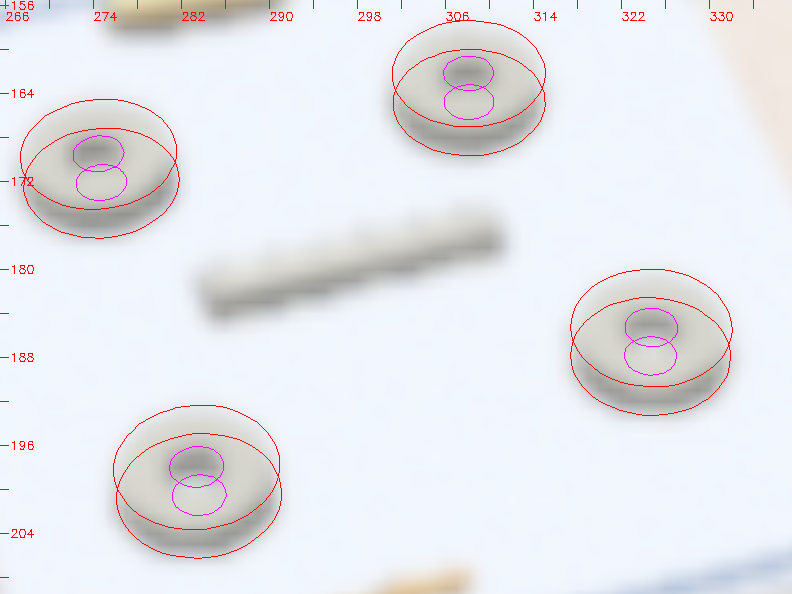

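View pics/o2t.png

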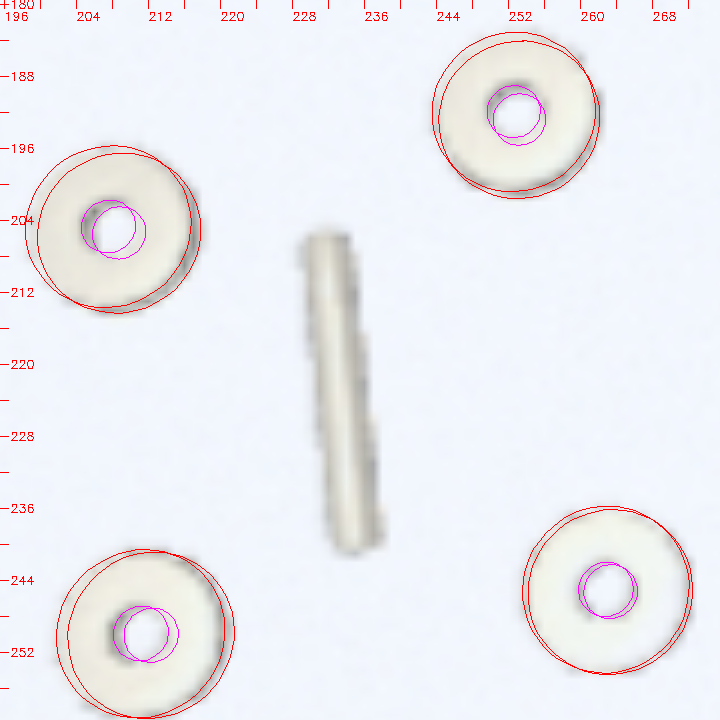

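```bash
python3 -m handwheel '[[0,0,0,0.005,0.0012,0.0019,1],[0,0,0,0.010,0.0012,0.0019,1],[0,0,0,0.015,0.0012,0.0019,1],[0,0,0,0.020,0.0012,0.0019,1],[0,0,0,0.020,0.0012,0.0019,1]]'
python3 - <<'E'
from h import *
plan([.5749,-.2773,.208],-20)
s=bot.camera("side"); big(s,"b4s.png",345,260,24,18,16)
for i in range(4): bot.camera("top"); print(bot.get_obs()["wrist_force"].round(2))
E
```

```text
time: 6.82
ee_pos: [0.5748, -0.2784, 0.2196]
tcp_rot: [-95.7, 89.9, 154.3]
wrist_force: [0.4, 0.8, -0.7]
opening: 0.0437
pos [ 0.5748 -0.2784  0.2196] q [-25.8  17.1  20.7  93.6  -0.   84.2] jaw -20.03 R z [-0.343 -0.939 -0.   ]
turn [-0.03 -0.01  0.05] shift [ 0.0117 -0.0002 -0.0011] |s| 0.012 F [ 0.37  0.81 -0.7 ] t 6.825 open 0.0437
[-0.84 -0.   -1.41]
[ 0.47 -1.04 -0.71]
[-0.2  -0.02 -0.94]
[ 0.01  0.44 -1.7 ]
```

View pics/b4s.png

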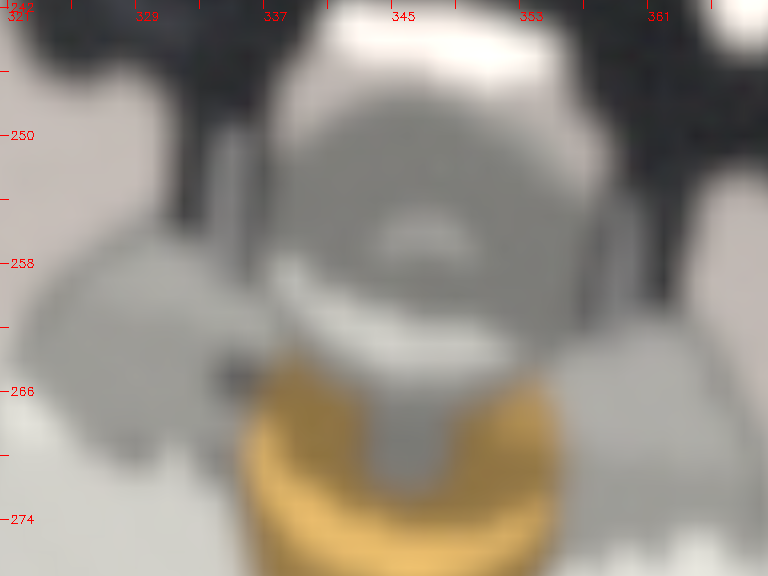

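Run:
```python
from h import *
s=bot.camera("side");c=bot.camera("top")
print(px2w(s,347.3,256.3,.2045), w2px(s,[.5748,-.2784,.2045]))
big(c,"b4t.png",424,192,24,18,16)
plan([.5748,-.2784,.2196],-20)
```

```text
[ 0.57529713 -0.27581426  0.2045    ] (np.float64(347.3288715783886), np.float64(257.32634747995894))
pos [ 0.575  -0.2785  0.2205] q [-25.8  17.1  20.7  93.6  -0.   84.2] jaw -20.03 R z [-0.343 -0.94   0.   ]
turn [-0.03  0.   -0.02] shift [ 0.0009 -0.0003 -0.    ] |s| 0.001 F [-0.43  0.54 -1.24] t 7.175 open 0.0435
```

View pics/b4t.png

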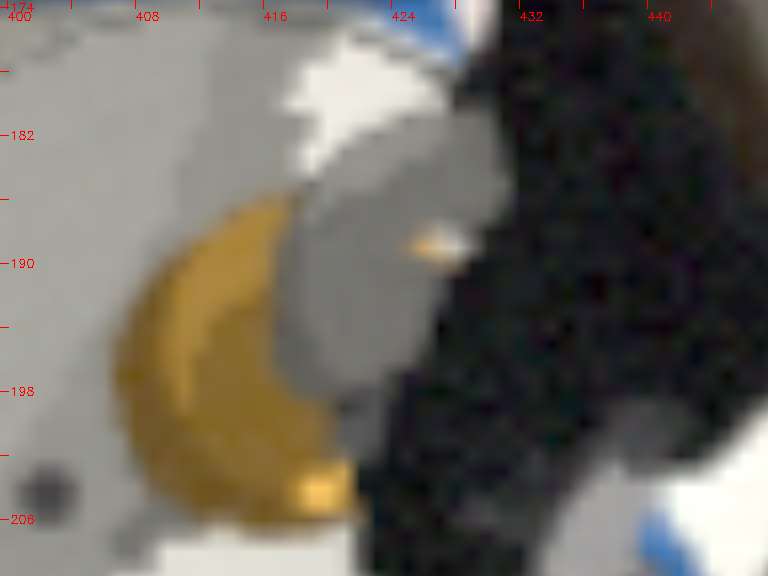

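```bash
python3 -m handwheel '[[0,0,0,0.004,0,-0.0006,1],[0,0,0,0.008,0,-0.0006,1],[0,0,0,0.012,0,-0.0006,1],[0,0,0,0.014,0,-0.0006,1],[0,0,0,0.014,0,-0.0006,1]]'
python3 - <<'E'
from h import *
F=[];P=[]
for i in range(6): s=bot.camera("side"); o=bot.get_obs(); F.append(o["wrist_force"]);P.append(o["ee_pos"])
print(np.mean(F,0).round(2),np.mean(P,0).round(4),np.array(F)[:,2].round(1))
big(s,"b5s.png",345,265,24,18,16)
E
```

```text
time: 7.8
ee_pos: [0.5751, -0.2779, 0.2061]
tcp_rot: [-98.8, 90.0, 151.2]
wrist_force: [0.1, 0.8, -1.9]
opening: 0.0435
[-0.19  0.23 -1.35] [ 0.5752 -0.2779  0.2064] [-1.9 -1.5 -1.1 -1.5 -1.2 -0.9]
```

View pics/b5s.png

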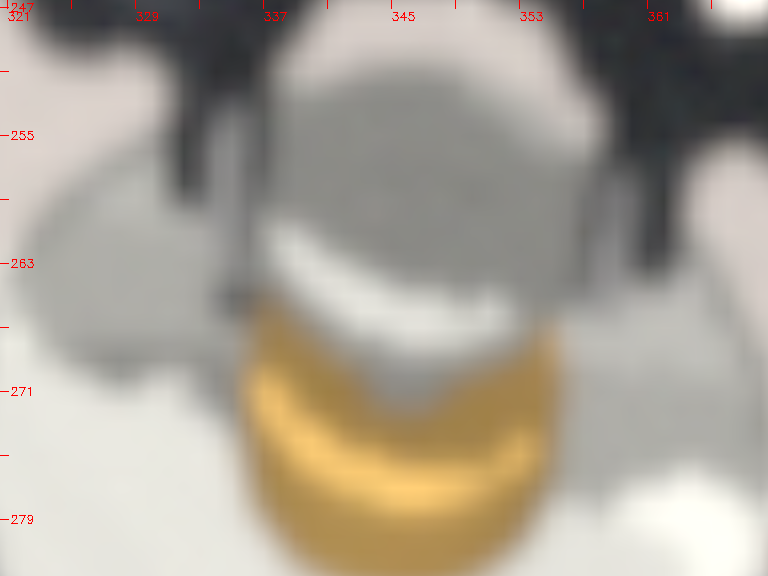

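```bash
python3 -m handwheel '[[0,0,0,0.004,0,0,1],[0,0,0,0.008,0,0,1],[0,0,0,0.012,0,0,1],[0,0,0,0.014,0,0,1],[0,0,0,0.014,0,0,1]]'
python3 - <<'E'
from h import *
F=[];P=[]
for i in range(6): s=bot.camera("side"); o=bot.get_obs(); F.append(o["wrist_force"]);P.append(o["ee_pos"])
print(np.mean(F,0).round(2),np.mean(P,0).round(4),np.array(F)[:,2].round(1))
big(s,"b6s.png",345,270,24,18,16)
E
```

```text
time: 8.72
ee_pos: [0.5751, -0.2779, 0.1921]
tcp_rot: [-95.7, 90.0, 154.3]
wrist_force: [1.0, 0.5, -1.2]
opening: 0.0436
[ 0.2  -0.32 -1.68] [ 0.5752 -0.2779  0.1924] [-1.5 -2.2 -1.5 -1.6 -2.4 -0.8]
```

View pics/b6s.png

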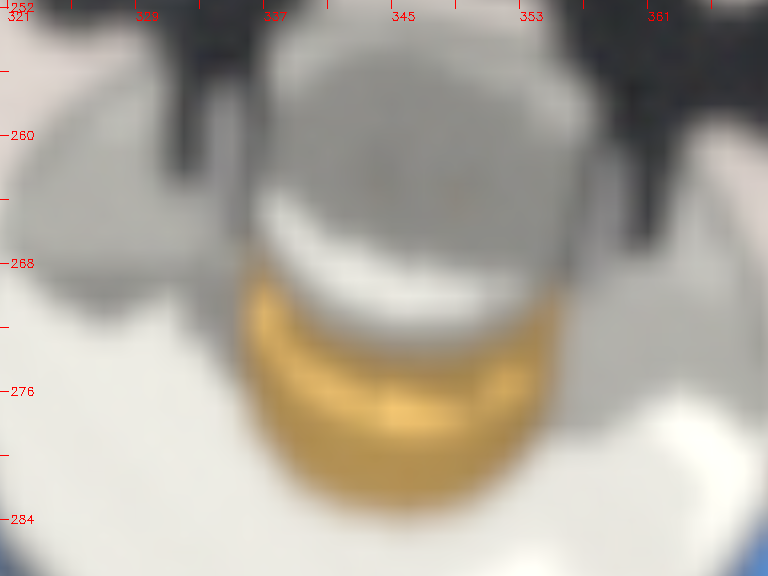

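```bash
python3 -m handwheel '[[0,0,0,0.004,0,0,1],[0,0,0,0.008,0,0,1],[0,0,0,0.012,0,0,1],[0,0,0,0.016,0,0,1],[0,0,0,0.018,0,0,1],[0,0,0,0.018,0,0,1]]'
python3 - <<'E'
from h import *
F=[];P=[]
for i in range(8): s=bot.camera("side"); o=bot.get_obs(); F.append(o["wrist_force"]);P.append(o["ee_pos"])
print(np.mean(F,0).round(2),np.mean(P,0).round(4),np.array(F)[:,2].round(1))
big(s,"b7s.png",345,270,24,18,16)
E
```

```text
time: 9.78
ee_pos: [0.5751, -0.2779, 0.1741]
tcp_rot: [-95.2, 90.0, 154.8]
wrist_force: [-0.0, -0.5, -1.3]
opening: 0.0437
[ 0.05  0.35 -1.04] [ 0.5752 -0.2779  0.1744] [-0.7 -1.  -1.5 -0.9 -1.4 -1.2 -1.1 -0.6]
```

View pics/b7s.png

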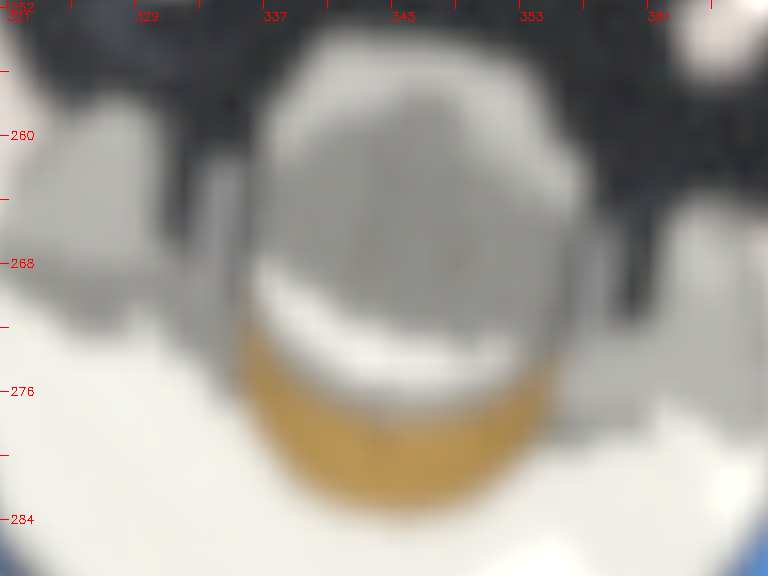

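```bash
python3 -m handwheel '[[0,0,0,0.001,0,0,1],[0,0,0,0.002,0,0,1],[0,0,0,0.003,0,0,1],[0,0,0,0.004,0,0,1],[0,0,0,0.005,0,0,1],[0,0,0,0.005,0,0,1],[0,0,0,0.005,0,0,1]]'
python3 - <<'E'
from h import *
F=[];P=[]
for i in range(8): s=bot.camera("side"); o=bot.get_obs(); F.append(o["wrist_force"]);P.append(o["ee_pos"])
print(np.mean(F,0).round(2),np.mean(P,0).round(4),np.array(F)[:,2].round(1))
big(s,"b8s.png",345,270,24,18,16)
E
```

```text
time: 11.05
ee_pos: [0.5752, -0.2779, 0.1694]
tcp_rot: [58.7, 90.0, -51.4]
wrist_force: [0.6, -0.9, -0.3]
opening: 0.0435
[ 0.54 -0.12 -0.17] [ 0.5752 -0.2779  0.1693] [-0.4 -0.4 -0.  -0.9 -0.2 -0.2  0.4  0.3]
```

View pics/b8s.png

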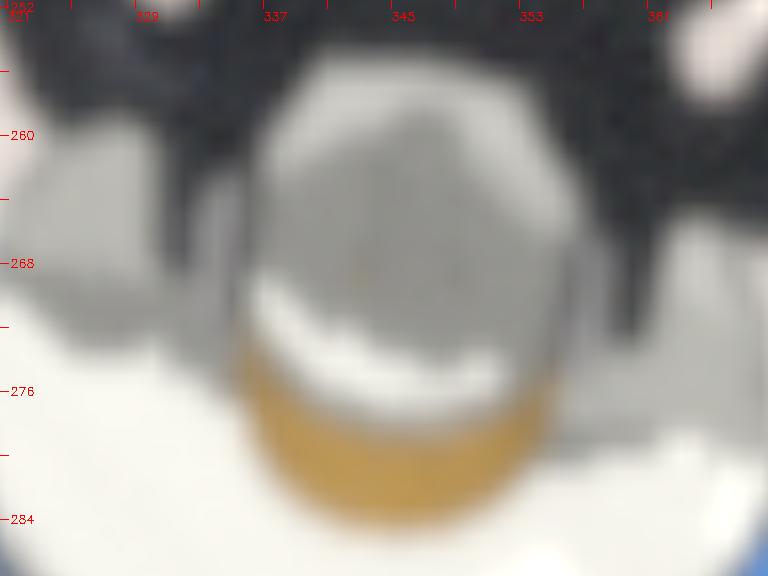

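```bash
python3 -m handwheel '[[0,0,0,0,0,0,0.0],[0,0,0,0,0,0,-0.2],[0,0,0,0,0,0,-0.5],[0,0,0,0,0,0,-0.7],[0,0,0,0,0,0,-0.7],[0,0,0,0,0,0,-0.7]]'
python3 - <<'E'
from h import *
F=[]
for i in range(3): s=bot.camera("side"); o=bot.get_obs(); F.append(o["wrist_force"])
c=bot.camera("top")
print(np.mean(F,0).round(2),o["ee_pos"].round(4),o["opening"])
big(s,"b9s.png",345,270,24,18,16); big(s,"d9s.png",318,300,16,12,24)
plan([.5752,-.2779,.24],-20)
E
```

```text
time: 12.2
ee_pos: [0.5751, -0.2779, 0.1693]
tcp_rot: [-75.8, 90.0, 174.2]
wrist_force: [-0.7, 1.0, -0.5]
opening: 0.0725
[ 0.46  0.14 -0.8 ] [ 0.5752 -0.2779  0.1693] 0.07251744593942644
pos [ 0.5752 -0.2779  0.1693] q [-25.8  16.5  14.3  87.9   0.   84.2] jaw -20.03 R z [-0.343 -0.94  -0.   ]
turn [-0.03 -0.    0.  ] shift [-0.0707  0.     -0.    ] |s| 0.071 F [-0.93  0.32 -0.53] t 12.4 open 0.0727
```

View pics/b9s.png

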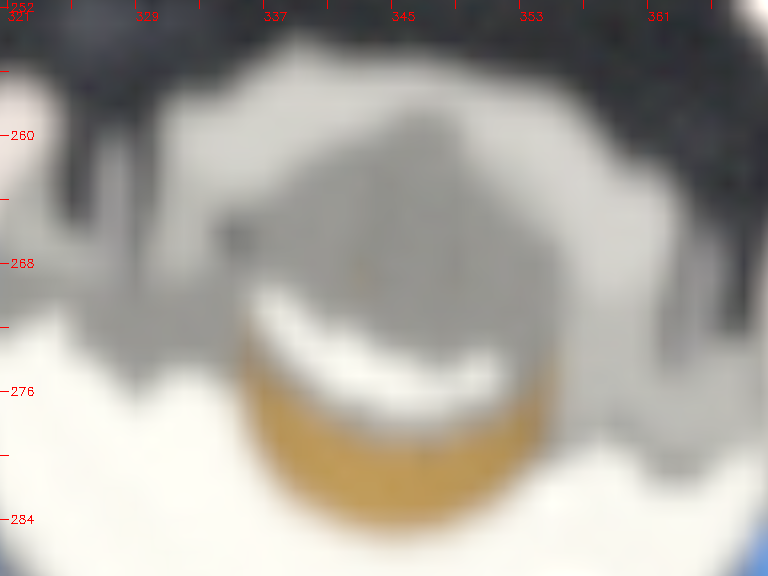

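View pics/d9s.png

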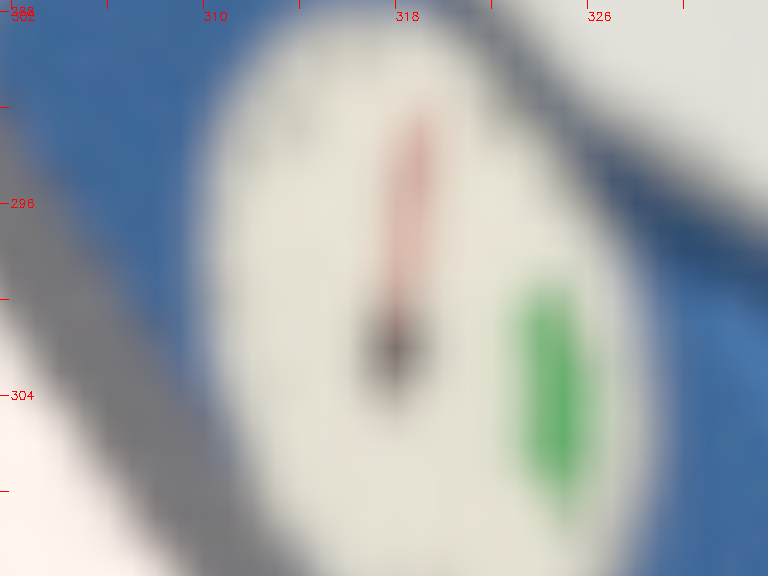

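```bash
python3 -m handwheel '[[0,0,0,-0.03,0,0,-0.8],[0,0,0,-0.08,0,0,-0.9],[0,0,0,-0.09,0,0,-1]]'
python3 - <<'E'
from h import *
plan([.5996,.1138,.10],8.8)
s=bot.camera("side");c=bot.camera("top")
import pickle; pickle.dump((c,s),open("cams1.pkl","wb"))
big(s,"d10.png",320,302,20,20,15)
c0,s0=pickle.load(open("cams.pkl","rb"))
for im in (s0,s):
    f=cv2.resize(im["frame"][280:326,300:345],None,fx=8,fy=8,interpolation=cv2.INTER_CUBIC)
    hsv=cv2.cvtColor(f,cv2.COLOR_RGB2HSV); 
    print(hsv[::40,::40,1][:6])
E
```

```text
time: 12.78
ee_pos: [0.5758, -0.2782, 0.2632]
tcp_rot: [83.8, 89.7, -26.2]
wrist_force: [-0.3, -0.6, 0.6]
opening: 0.0854
pos [ 0.5758 -0.2782  0.2632] q [-25.8  18.   26.7  98.4  -0.   84.2] jaw -20.04 R z [-0.343 -0.939  0.001]
turn [-28.84   0.11  -0.29] shift [ 0.1624 -0.1128 -0.3766] |s| 0.425 F [-0.25 -0.57  0.63] t 12.775 open 0.0854
[[ 19   4 184 184  13  14  14  14 170]
 [ 15 171 181 186 106  14  15  15  15]
 [ 65 183 183  18  25   6  12  14  14]
 [  8 170 116  74  28  23  78  12  13]
 [ 23   8  96  29  32  52 173 192 175]
 [ 26  17  60  32  33 140 128 179 182]]
[[ 24   2 178 185  14  14  14  14 171]
 [ 25 166 180 182  47  12  14  14  22]
 [ 68 180 182  17  23  11  14  12  12]
 [  8 168 115  29  59  22  14  13  12]
 [ 23  13  97  29  37  53 164 177 105]
 [ 24  19  63  29  28 140 125 179 180]]
```

View pics/d10.png

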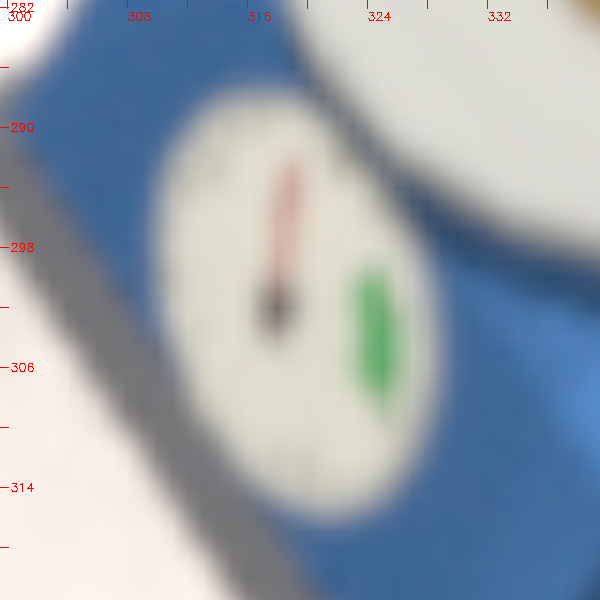

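```bash
python3 -m handwheel '[[-9,0,0,0.0,-0.014,-0.05,-1],[-18,0,0,0.0,-0.030,-0.10,-1],[-28.8,0,0,0.05,-0.050,-0.160,-1],[-28.8,0,0,0.1,-0.068,-0.22,-1],[-28.8,0,0,0.13,-0.085,-0.28,-1],[-28.8,0,0,0.15,-0.1,-0.33,-1],[-28.8,0,0,0.1624,-0.1128,-0.3766,-1],[-28.8,0,0,0.1624,-0.1128,-0.3766,-1],[-28.8,0,0,0.1624,-0.1128,-0.3766,-1],[-28.8,0,0,0.1624,-0.1128,-0.3766,-1]]'
python3 - <<'E'
from h import *
plan([.5996,.1138,.0225],8.8)
c=bot.camera("top");big(c,"b11.png",254,192,32,24,12)
E
```

```text
time: 14.12
ee_pos: [0.5982, 0.1134, 0.0969]
tcp_rot: [-16.9, 90.0, -98.2]
wrist_force: [0.1, 0.6, 0.9]
opening: 0.0849
pos [0.5982 0.1134 0.0969] q [10.7 12.7  1.9 79.1 -0.  92. ] jaw 8.72 R z [ 0.152 -0.988  0.   ]
turn [-0.08  0.02  0.01] shift [ 0.0744  0.0015 -0.0002] |s| 0.074 F [0.09 0.6  0.86] t 14.125 open 0.0849
```

View pics/b11.png

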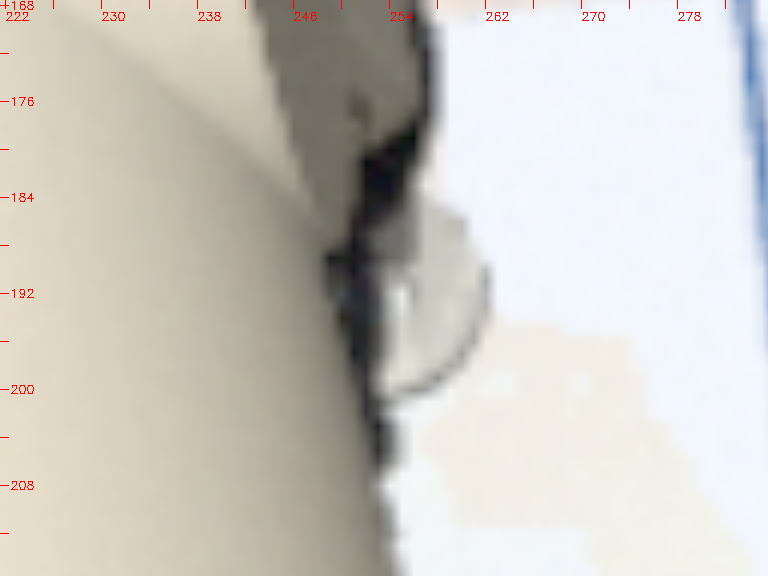

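```bash
python3 -m handwheel '[[0,0,0,0.05,0.0013,0,-0.6],[0,0,0,0.0742,0.0013,0,-0.4],[0,0,0,0.0742,0.0013,0,-0.2],[0,0,0,0.0742,0.0013,0,0],[0,0,0,0.0742,0.0013,0,1],[0,0,0,0.0742,0.0013,0,1],[0,0,0,0.0742,0.0013,0,1],[0,0,0,0.0742,0.0013,0,1]]' 40
python3 - <<'E'
from h import *
plan([.5996,.1138,.24],8.8)
E
python3 -m handwheel '[[0,0,0,-0.03,0,0,1],[0,0,0,-0.08,0,0,1],[0,0,0,-0.13,0,0,1],[0,0,0,-0.18,0,0,1],[0,0,0,-0.218,0,0,1]]'
python3 - <<'E'
from h import *
plan([.5751,-.2779,.240],-20)
E
```

```text
time: 15.18
ee_pos: [0.5998, 0.1148, 0.0233]
tcp_rot: [84.3, 89.9, 3.1]
wrist_force: [-0.4, 0.3, 2.7]
opening: 0.0437
pos [0.5998 0.1148 0.0233] q [10.8 14.8 -3.9 71.2 -0.  92.1] jaw 8.78 R z [ 0.153 -0.988  0.   ]
turn [-0.02  0.01 -0.06] shift [-2.167e-01 -2.000e-04  1.000e-03] |s| 0.217 F [-0.42  0.32  2.72] t 15.175 open 0.0437
time: 15.8
ee_pos: [0.5995, 0.1149, 0.243]
tcp_rot: [95.7, 89.9, 14.5]
wrist_force: [0.6, -0.2, -1.5]
opening: 0.0438
pos [0.5995 0.1149 0.243 ] q [10.8 13.3 18.7 95.3  0.  92.1] jaw 8.78 R z [ 0.153 -0.988 -0.   ]
turn [28.78 -0.03 -0.09] shift [ 0.0028 -0.0841  0.3844] |s| 0.394 F [ 0.62 -0.23 -1.55] t 15.8 open 0.0438
```

```bash
python3 -m handwheel '[[9,0,0,0,-0.010,0.052,1],[18,0,0,0,-0.022,0.105,1],[28.8,0,0,0,-0.034,0.160,1],[28.8,0,0,0,-0.046,0.215,1],[28.8,0,0,0,-0.058,0.270,1],[28.8,0,0,0,-0.070,0.325,1],[28.8,0,0,0,-0.080,0.365,1],[28.8,0,0,0,-0.084,0.3838,1],[28.8,0,0,0,-0.084,0.3838,1],[28.8,0,0,0,-0.084,0.3838,1]]'
python3 - <<'E'
from h import *
plan([.5755,-.2771,.2205],-20)
c=bot.camera("top"); s=bot.camera("side"); o=bot.get_obs()
p=list(o["ee_pos"]-[0,0,.0151]); print(w2px(s,p))
ov(s,"o12s.png",345,260,[p],24,18,16)
E
```

```text
time: 17.05
ee_pos: [0.5752, -0.2763, 0.2407]
tcp_rot: [-152.0, 90.0, 98.0]
wrist_force: [0.1, -0.4, -1.1]
opening: 0.0439
pos [ 0.5752 -0.2763  0.2407] q [-25.7  17.5  23.5  96.    0.   84.3] jaw -19.98 R z [-0.342 -0.94  -0.   ]
turn [ 0.02 -0.02  0.01] shift [0.0202 0.0006 0.0007] |s| 0.02 F [ 0.13 -0.42 -1.09] t 17.05 open 0.0439
(np.float64(347.9504367061648), np.float64(250.88320213457794))
```

View pics/o12s.png

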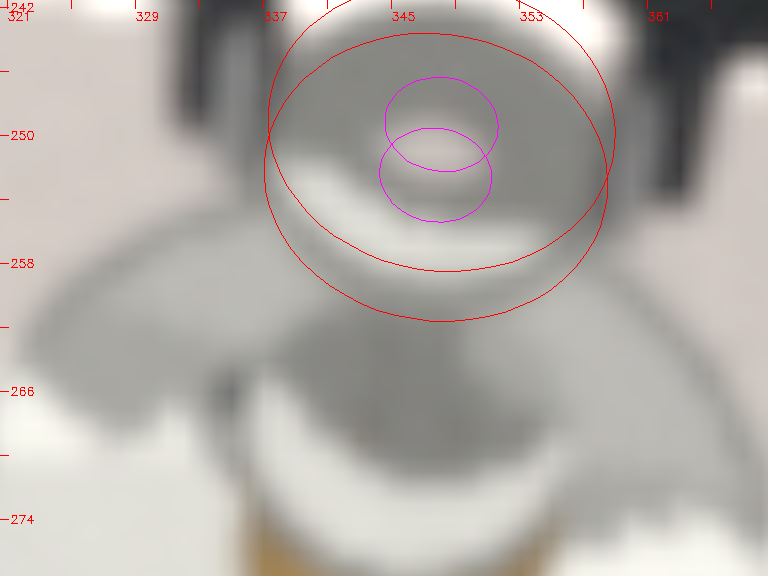

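```bash
python3 -m handwheel '[[0,0,0,0.006,0.0005,0.0003,1],[0,0,0,0.012,0.0005,0.0003,1],[0,0,0,0.018,0.0005,0.0003,1],[0,0,0,0.023,0.0005,0.0003,1],[0,0,0,0.027,0.0005,0.0003,1],[0,0,0,0.031,0.0005,0.0003,1],[0,0,0,0.035,0.0005,0.0003,1],[0,0,0,0.038,0.0005,0.0003,1],[0,0,0,0.038,0.0005,0.0003,1]]'
python3 - <<'E'
from h import *
F=[];P=[]
for i in range(6): s=bot.camera("side"); o=bot.get_obs(); F.append(o["wrist_force"]);P.append(o["ee_pos"])
print(np.mean(F,0).round(2),np.mean(P,0).round(4),np.array(F)[:,2].round(1))
big(s,"b13s.png",345,265,24,18,16)
E
```

```text
time: 18.27
ee_pos: [0.5753, -0.2778, 0.2025]
tcp_rot: [-101.5, 90.0, 148.5]
wrist_force: [-0.2, 1.8, -1.2]
opening: 0.0441
[-0.19 -0.08 -0.99] [ 0.5754 -0.2778  0.2028] [-1.  -0.  -2.  -1.  -0.4 -1.6]
```

View pics/b13s.png

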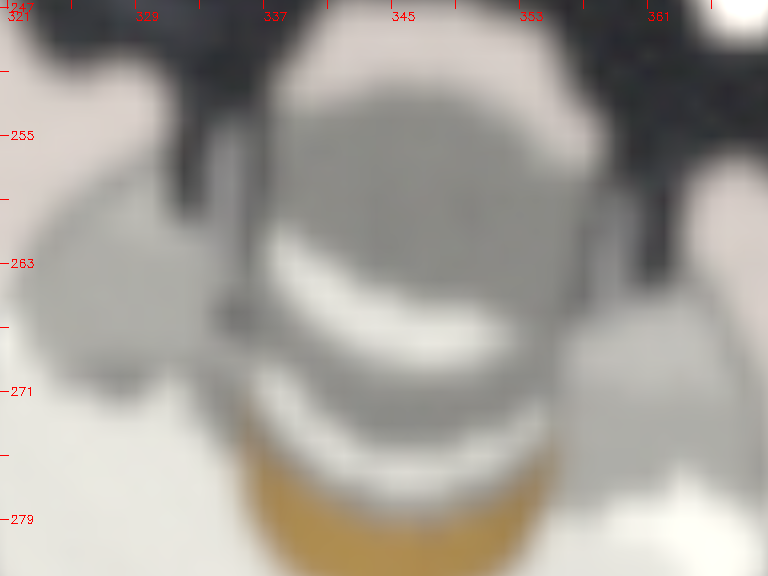

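```bash
python3 -m handwheel '[[0,0,0,0.004,0,-0.0006,1],[0,0,0,0.008,0,-0.0006,1],[0,0,0,0.012,0,-0.0006,1],[0,0,0,0.014,0,-0.0006,1],[0,0,0,0.014,0,-0.0006,1]]'
python3 - <<'E'
from h import *
F=[];P=[]
for i in range(8): s=bot.camera("side"); o=bot.get_obs(); F.append(o["wrist_force"]);P.append(o["ee_pos"])
print(np.mean(F,0).round(2),np.mean(P,0).round(4),np.array(F)[:,2].round(1))
big(s,"b14s.png",345,270,24,18,16)
E
```

```text
time: 19.2
ee_pos: [0.5754, -0.2773, 0.1885]
tcp_rot: [-90.1, 90.0, 159.9]
wrist_force: [-0.0, 0.0, -2.0]
opening: 0.0439
[-0.12 -0.25 -1.44] [ 0.5756 -0.2773  0.1888] [-1.2 -1.4 -0.8 -1.6 -1.6 -1.9 -1.1 -1.9]
```

View pics/b14s.png

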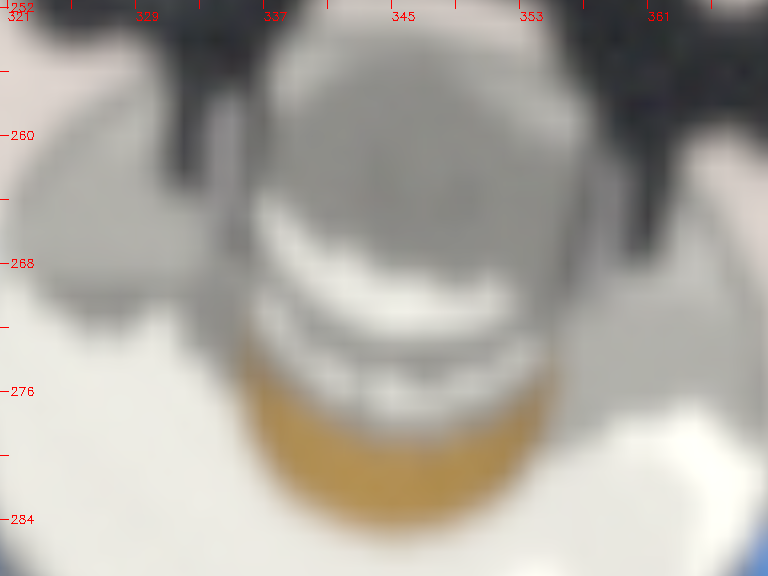

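```bash
python3 -m handwheel '[[0,0,0,0.003,0,0,1],[0,0,0,0.006,0,0,1],[0,0,0,0.008,0,0,1],[0,0,0,0.0095,0,0,1],[0,0,0,0.011,0,0,1],[0,0,0,0.012,0,0,1],[0,0,0,0.012,0,0,1],[0,0,0,0.012,0,0,1]]'
python3 - <<'E'
from h import *
F=[];P=[]
for i in range(8): s=bot.camera("side"); o=bot.get_obs(); F.append(o["wrist_force"]);P.append(o["ee_pos"])
print(np.mean(F,0).round(2),np.mean(P,0).round(4),np.array(F)[:,2].round(1))
big(s,"b15s.png",345,270,24,18,16)
E
```

```text
time: 20.6
ee_pos: [0.5755, -0.2772, 0.1768]
tcp_rot: [73.0, 90.0, -37.0]
wrist_force: [-1.0, 0.9, 0.4]
opening: 0.0441
[-0.6   0.5   0.02] [ 0.5755 -0.2773  0.1767] [-0.8  0.4 -0.6  0.1  0.1  0.1  0.2  0.7]
```

View pics/b15s.png

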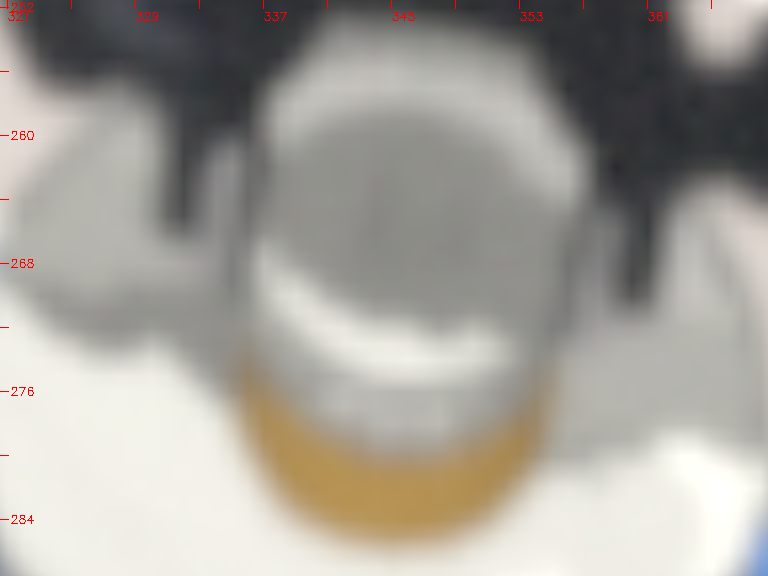

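Force went from −1.4 N to about 0 N, so the ring's weight is now carried by the tray. Release, then read the dial.

```bash
python3 -m handwheel '[[0,0,0,0,0,0,0.0],[0,0,0,0,0,0,-0.2],[0,0,0,0,0,0,-0.5],[0,0,0,0,0,0,-0.7],[0,0,0,0,0,0,-0.7]]'; python3 -m handwheel '[[0,0,0,-0.03,0,0,-0.8],[0,0,0,-0.08,0,0,-0.9],[0,0,0,-0.085,0,0,-1],[0,0,0,-0.085,0,0,-1]]'
python3 - <<'E'
from h import *
import pickle
s=bot.camera("side");c=bot.camera("top"); pickle.dump((c,s),open("cams2.pkl","wb"))
plan([.4507,.2087,.1],8.8)
big(s,"d16.png",320,302,20,20,15); big(s,"b16.png",345,270,24,18,16); save(c,"t16.png")
for k,n in enumerate(["cams.pkl","cams1.pkl","cams2.pkl"]):
    ss=pickle.load(open(n,"rb"))[1]; f=ss["frame"][285:320,305:335].astype(float)
    f=ss["frame"].astype(float)
    hub=np.array([318.0,302.0])
    for nm,w in (("red",f[:,:,0]-f[:,:,1:].mean(2)),("green",f[:,:,1]-np.maximum(f[:,:,0],f[:,:,2]))):
        m=np.zeros(w.shape);m[286:318,308:332]=w[286:318,308:332]
        ys,xs=np.nonzero(m>(12 if nm=="red" else 15)); W=m[ys,xs]
        print(n,nm,len(xs),"centroid",(xs*W).sum()/W.sum(),(ys*W).sum()/W.sum(), xs.min(),xs.max(),ys.min(),ys.max())
E
```

```text
time: 21.62
ee_pos: [0.5756, -0.2773, 0.1767]
tcp_rot: [65.1, 90.0, -45.0]
wrist_force: [0.2, -0.1, 0.0]
opening: 0.0726
time: 22.12
ee_pos: [0.5757, -0.2774, 0.2616]
tcp_rot: [84.3, 90.0, -25.7]
wrist_force: [-0.3, 0.5, -0.3]
opening: 0.0855
pos [ 0.5753 -0.2771  0.2602] q [-25.7  18.2  26.6  98.5   0.   84.3] jaw -20.03 R z [-0.343 -0.94  -0.   ]
turn [-28.83  -0.04   0.11] shift [ 0.1608 -0.2832 -0.4137] |s| 0.527 F [-0.7   0.24 -0.53] t 22.225 open 0.0854
cams.pkl red 42 centroid 315.2170818505338 297.1079478054567 308 318 291 316
cams.pkl green 24 centroid 324.7039800995025 303.93407960199005 323 326 300 308
cams1.pkl red 47 centroid 316.9316239316239 299.5133547008547 308 321 292 317
cams1.pkl green 25 centroid 324.6777905638665 303.9735327963176 323 326 300 308
cams2.pkl red 38 centroid 318.32793522267207 303.31309041835357 308 324 297 317
cams2.pkl green 26 centroid 324.6586757990868 303.97945205479454 323 326 300 308
```

View pics/d16.png

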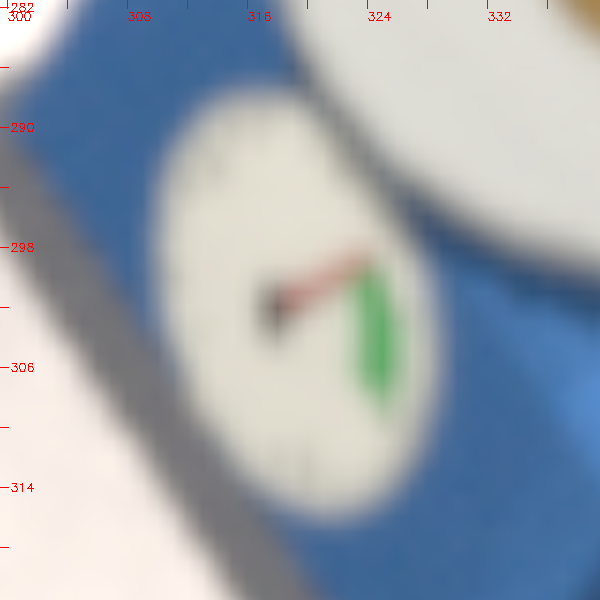

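View pics/b16.png

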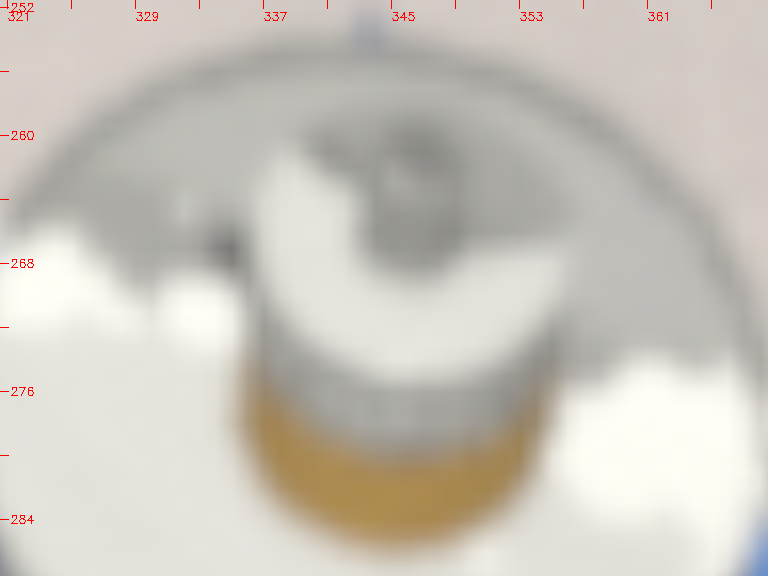

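View pics/t16.png

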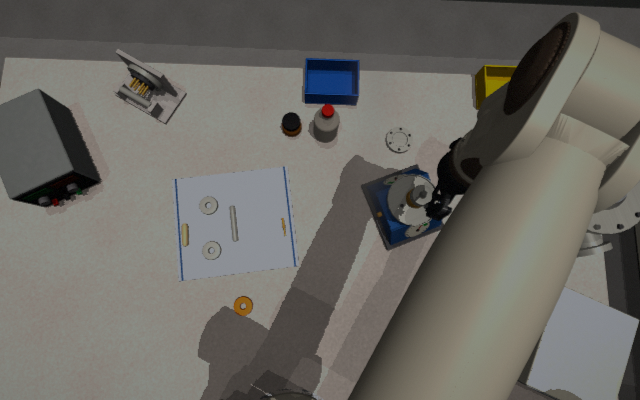

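Two rings are on. The needle tip in the side view, at about (324.3,298.5), stands just short of the green arc's start, at about (324,300). I read about 17.1 mm. A third ring gives about 21.7 mm, inside the arc, so I fetch ring C at (211,250).

```bash
python3 -m handwheel '[[-9,0,0,0.0,-0.034,-0.05,-1],[-18,0,0,0.0,-0.068,-0.10,-1],[-28.8,0,0,0.04,-0.103,-0.15,-1],[-28.8,0,0,0.08,-0.137,-0.20,-1],[-28.8,0,0,0.11,-0.171,-0.25,-1],[-28.8,0,0,0.14,-0.205,-0.30,-1],[-28.8,0,0,0.15,-0.240,-0.35,-1],[-28.8,0,0,0.1608,-0.27,-0.4,-1],[-28.8,0,0,0.1608,-0.2832,-0.4142,-1],[-28.8,0,0,0.1608,-0.2832,-0.4142,-1],[-28.8,0,0,0.1608,-0.2832,-0.4142,-1]]'
python3 - <<'E'
from h import *
plan([.4507,.2090,.0225],8.8)
c=bot.camera("top");big(c,"b17.png",214,250,32,24,12)
E
```

```text
time: 23.6
ee_pos: [0.4509, 0.2085, 0.1001]
tcp_rot: [-62.8, 89.9, -144.0]
wrist_force: [0.4, -0.7, 0.4]
opening: 0.0855
pos [0.4509 0.2085 0.1001] q [ 24.8  -2.5 -14.1  78.4  -0.  106. ] jaw 8.8 R z [ 0.153 -0.988  0.001]
turn [0.   0.04 0.07] shift [ 0.0776  0.     -0.0006] |s| 0.078 F [ 0.41 -0.7   0.36] t 23.6 open 0.0855
```

View pics/b17.png

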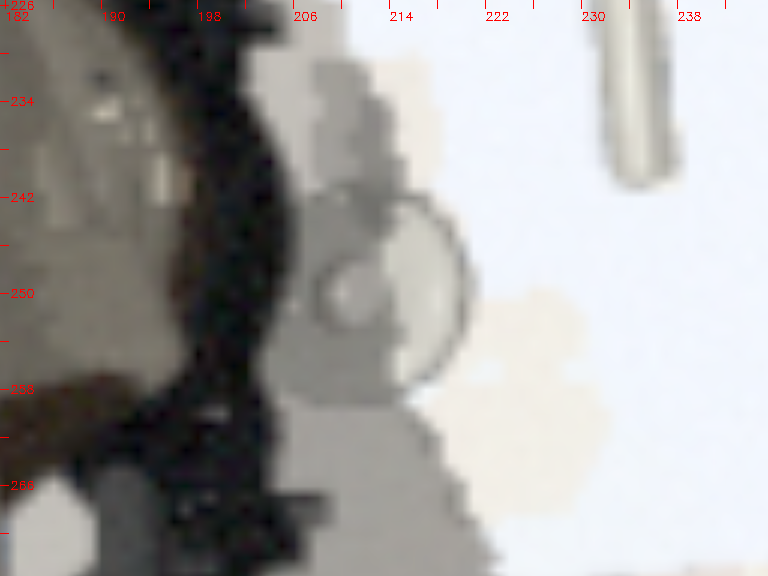

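```bash
python3 -m handwheel '[[0,0,0,0.055,0,-0.0004,-0.6],[0,0,0,0.0775,0,-0.0004,-0.4],[0,0,0,0.0775,0,-0.0004,-0.2],[0,0,0,0.0775,0,-0.0004,0],[0,0,0,0.0775,0,-0.0004,1],[0,0,0,0.0775,0,-0.0004,1],[0,0,0,0.0775,0,-0.0004,1],[0,0,0,0.0775,0,-0.0004,1]]' 40
python3 - <<'E'
from h import *
plan([.4507,.209,.24],8.8)
E
python3 -m handwheel '[[0,0,0,-0.03,0,0,1],[0,0,0,-0.08,0,0,1],[0,0,0,-0.13,0,0,1],[0,0,0,-0.18,0,0,1],[0,0,0,-0.218,0,0,1]]'
python3 - <<'E'
from h import *
plan([.5752,-.2770,.240],-20)
E
```

```text
time: 24.65
ee_pos: [0.4515, 0.2094, 0.0238]
tcp_rot: [98.9, 90.0, 17.7]
wrist_force: [-0.1, 0.5, 2.3]
opening: 0.0435
pos [0.4515 0.2094 0.0238] q [ 24.9  -0.2 -20.5  69.7  -0.  106.1] jaw 8.77 R z [ 0.153 -0.988 -0.   ]
turn [-0.03 -0.01 -0.03] shift [-0.2162 -0.0007  0.0003] |s| 0.216 F [-0.09  0.54  2.26] t 24.65 open 0.0435
time: 25.28
ee_pos: [0.4514, 0.2094, 0.2437]
tcp_rot: [105.7, 89.9, 24.4]
wrist_force: [0.6, 0.4, -1.9]
opening: 0.0436
pos [0.4514 0.2094 0.2437] q [ 24.9  -2.4   1.8  94.1  -0.  106.1] jaw 8.77 R z [ 0.153 -0.988 -0.   ]
turn [28.77 -0.05 -0.09] shift [0.0036 0.0482 0.4996] |s| 0.502 F [ 0.59  0.41 -1.87] t 25.275 open 0.0436
```

```bash
python3 -m handwheel '[[9,0,0,0,0.005,0.055,1],[18,0,0,0,0.0106,0.110,1],[28.8,0,0,0,0.016,0.165,1],[28.8,0,0,0,0.021,0.220,1],[28.8,0,0,0,0.0265,0.275,1],[28.8,0,0,0,0.032,0.330,1],[28.8,0,0,0,0.037,0.385,1],[28.8,0,0,0,0.0425,0.440,1],[28.8,0,0,0,0.0465,0.480,1],[28.8,0,0,0,0.0482,0.4996,1],[28.8,0,0,0,0.0482,0.4996,1],[28.8,0,0,0,0.0482,0.4996,1]]'
python3 - <<'E'
from h import *
plan([.5755,-.2771,.2205],-20)
c=bot.camera("top"); s=bot.camera("side"); o=bot.get_obs()
p=list(o["ee_pos"]-[0,0,.0155]); print(w2px(s,p))
ov(s,"o18s.png",345,260,[p],24,18,16)
E
```

```text
time: 26.78
ee_pos: [0.575, -0.2765, 0.2413]
tcp_rot: [-125.3, 90.0, 124.7]
wrist_force: [-0.0, -0.3, -1.7]
opening: 0.0437
pos [ 0.575  -0.2765  0.2413] q [-25.7  17.5  23.6  96.1   0.   84.3] jaw -20.02 R z [-0.342 -0.94  -0.   ]
turn [-0.02 -0.02  0.02] shift [0.0208 0.0007 0.0004] |s| 0.021 F [-0.03 -0.29 -1.71] t 26.775 open 0.0437
(np.float64(347.8627268033107), np.float64(250.83633194127614))
```

View pics/o18s.png

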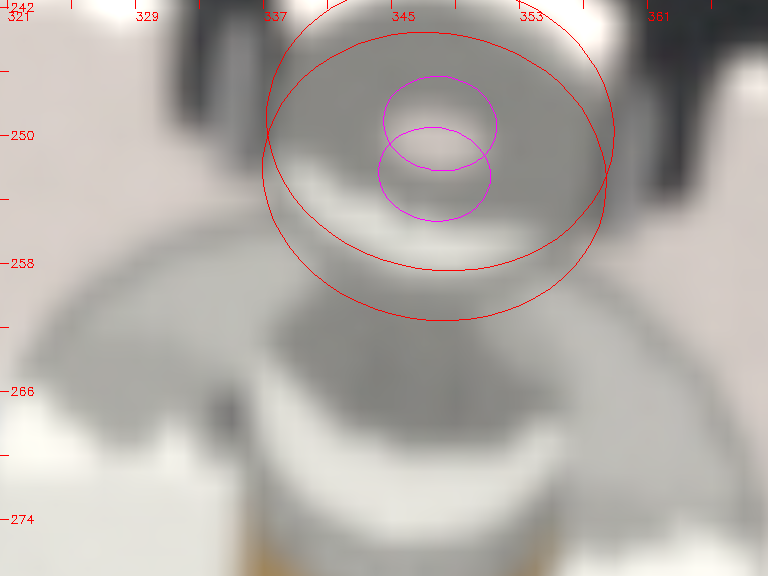

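```bash
python3 -m handwheel '[[0,0,0,0.006,0.0006,0.0007,1],[0,0,0,0.012,0.0006,0.0007,1],[0,0,0,0.018,0.0006,0.0007,1],[0,0,0,0.024,0.0006,0.0007,1],[0,0,0,0.029,0.0006,0.0007,1],[0,0,0,0.033,0.0006,0.0007,1],[0,0,0,0.037,0.0006,0.0007,1],[0,0,0,0.041,0.0006,0.0007,1],[0,0,0,0.041,0.0006,0.0007,1]]'
python3 - <<'E'
from h import *
F=[];P=[]
for i in range(8): s=bot.camera("side"); o=bot.get_obs(); F.append(o["wrist_force"]);P.append(o["ee_pos"])
print(np.mean(F,0).round(2),np.mean(P,0).round(4),np.array(F)[:,2].round(1))
big(s,"b19s.png",345,265,24,18,16)
E
```

```text
time: 28.0
ee_pos: [0.5753, -0.2779, 0.2]
tcp_rot: [-95.4, 90.0, 154.6]
wrist_force: [0.5, -0.4, -1.9]
opening: 0.0437
[-0.33  0.23 -1.4 ] [ 0.5754 -0.278   0.2005] [-0.5 -1.5 -1.7 -1.8 -2.  -1.5 -1.4 -0.8]
```

View pics/b19s.png

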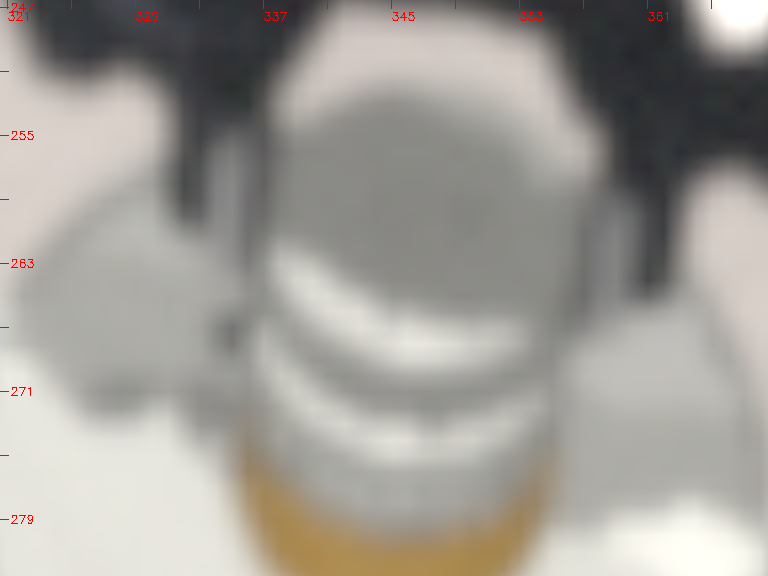

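```bash
python3 -m handwheel '[[0,0,0,0.003,0,0,1],[0,0,0,0.006,0,0,1],[0,0,0,0.009,0,0,1],[0,0,0,0.011,0,0,1],[0,0,0,0.0125,0,0,1],[0,0,0,0.014,0,0,1],[0,0,0,0.015,0,0,1],[0,0,0,0.0155,0,0,1],[0,0,0,0.0155,0,0,1],[0,0,0,0.0155,0,0,1]]'
python3 - <<'E'
from h import *
F=[];P=[]
for i in range(8): s=bot.camera("side"); o=bot.get_obs(); F.append(o["wrist_force"]);P.append(o["ee_pos"])
print(np.mean(F,0).round(2),np.mean(P,0).round(4),np.array(F)[:,2].round(1))
big(s,"b20s.png",345,270,24,18,16);big(s,"d20.png",320,302,20,20,15)
E
```

```text
time: 29.65
ee_pos: [0.5754, -0.278, 0.185]
tcp_rot: [121.3, 90.0, 11.3]
wrist_force: [-0.4, -0.2, -0.2]
opening: 0.0434
[-0.57  0.45 -0.52] [ 0.5754 -0.278   0.1849] [-0.9 -0.6 -0.  -0.6 -0.   0.1 -0.6 -1.4]
```

View pics/b20s.png

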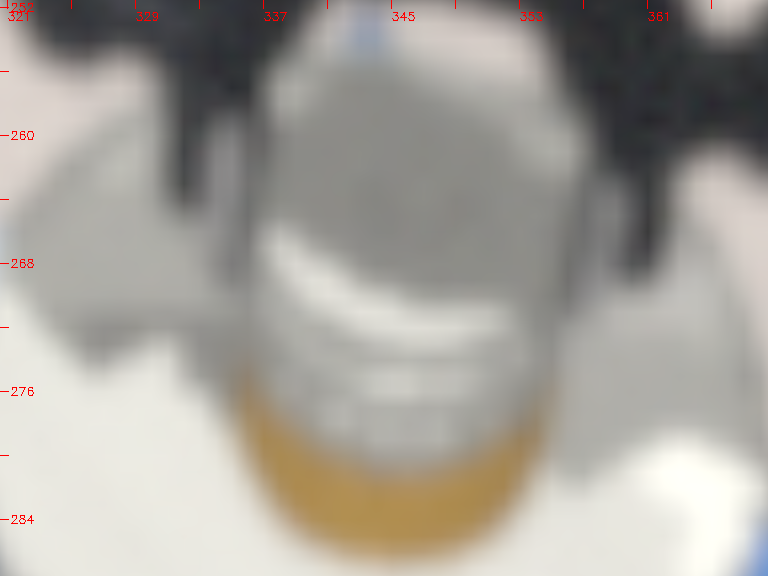

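View pics/d20.png

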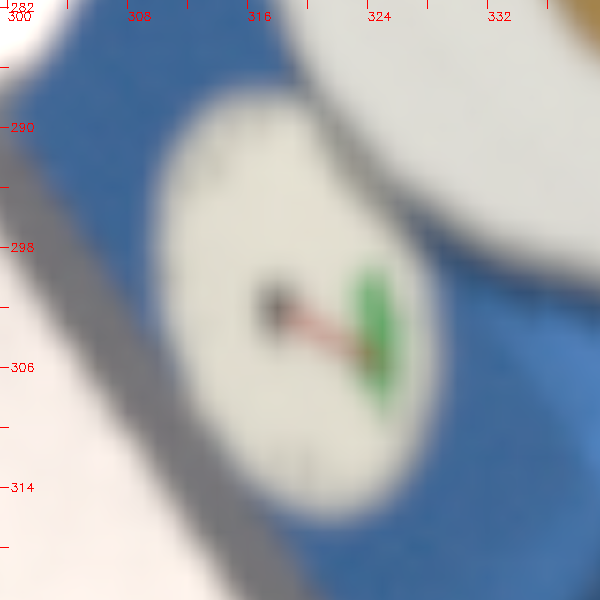

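```bash
python3 -m handwheel '[[0,0,0,0.0006,0,0,0.5],[0,0,0,0.0006,0,0,0],[0,0,0,0.0006,0,0,-0.2],[0,0,0,0.0006,0,0,-0.5],[0,0,0,0.0006,0,0,-0.7],[0,0,0,0.0006,0,0,-0.7]]'; python3 -m handwheel '[[0,0,0,-0.03,0,0,-0.8],[0,0,0,-0.08,0,0,-0.9],[0,0,0,-0.10,0,0,-1],[0,0,0,-0.10,0,0,-1]]'
python3 - <<'E'
from h import *
import pickle
s=bot.camera("side");c=bot.camera("top"); pickle.dump((c,s),open("cams3.pkl","wb"))
plan([.45,-.1,.3],-20)
big(s,"d21.png",320,302,20,20,15); big(s,"b21.png",345,270,24,18,16)
E
```

```text
time: 30.8
ee_pos: [0.5754, -0.278, 0.1843]
tcp_rot: [108.4, 90.0, -1.6]
wrist_force: [0.7, 0.2, -0.2]
opening: 0.0723
time: 31.3
ee_pos: [0.5759, -0.2782, 0.2859]
tcp_rot: [84.6, 89.8, -25.4]
wrist_force: [-0.2, -1.0, -0.8]
opening: 0.0852
pos [ 0.5754 -0.278   0.2831] q [-25.8  19.1  30.4 101.3   0.   84.2] jaw -20.03 R z [-0.343 -0.94  -0.   ]
turn [-0.03 -0.01  0.06] shift [-0.0167 -0.1788 -0.1243] |s| 0.218 F [ 0.32  0.63 -0.26] t 31.4 open 0.0852
```

View pics/d21.png

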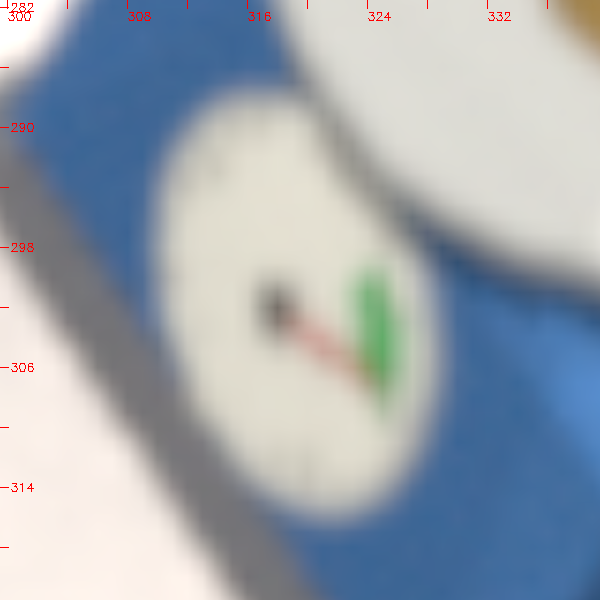

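View pics/b21.png

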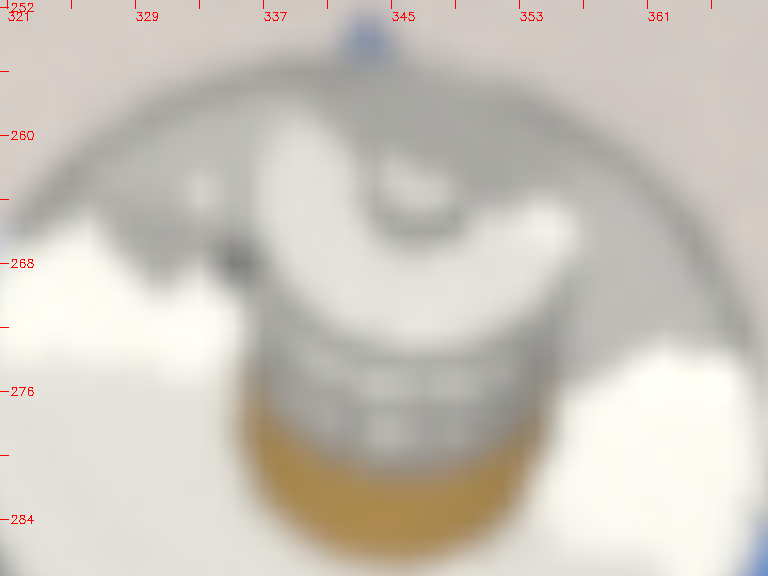

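```bash
python3 -m handwheel '[[0,0,0,-0.02,-0.04,-0.04,-1],[0,0,0,-0.02,-0.09,-0.08,-1],[0,0,0,-0.02,-0.14,-0.12,-1],[0,0,0,-0.02,-0.19,-0.16,-1],[0,0,0,-0.02,-0.24,-0.2,-1],[0,0,0,-0.02,-0.29,-0.24,-1],[0,0,0,-0.02,-0.29,-0.24,-1],[0,0,0,-0.02,-0.29,-0.24,-1]]'
python3 - <<'E'
from h import *
s=bot.camera("side");c=bot.camera("top"); save(c,"t22.png"); save(s,"s22.png"); big(c,"d22.png",410,203,32,32,9.0.__int__() if 0 else 9); big(c,"d22b.png",418,229,16,12,24)
E
```

```text
time: 32.4
ee_pos: [0.385, 0.047, 0.3034]
tcp_rot: [-46.7, 90.0, -156.6]
wrist_force: [-0.2, 0.5, 0.2]
opening: 0.0855
```

View pics/t22.png

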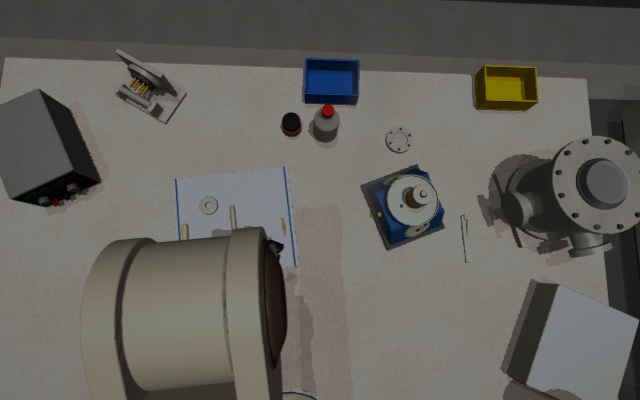

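View pics/d22.png

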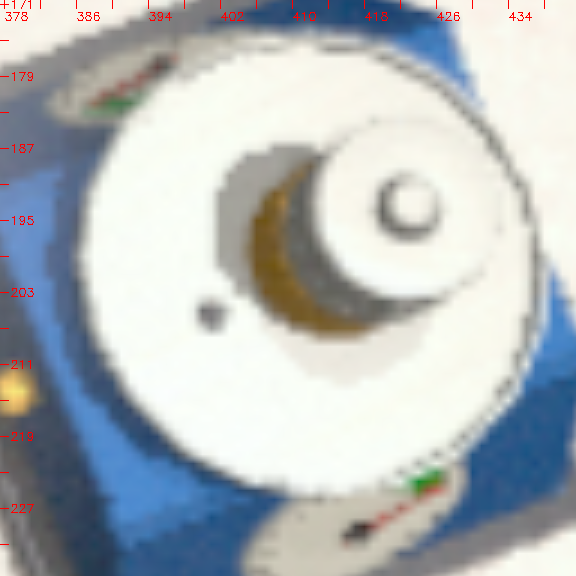

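View pics/d22b.png

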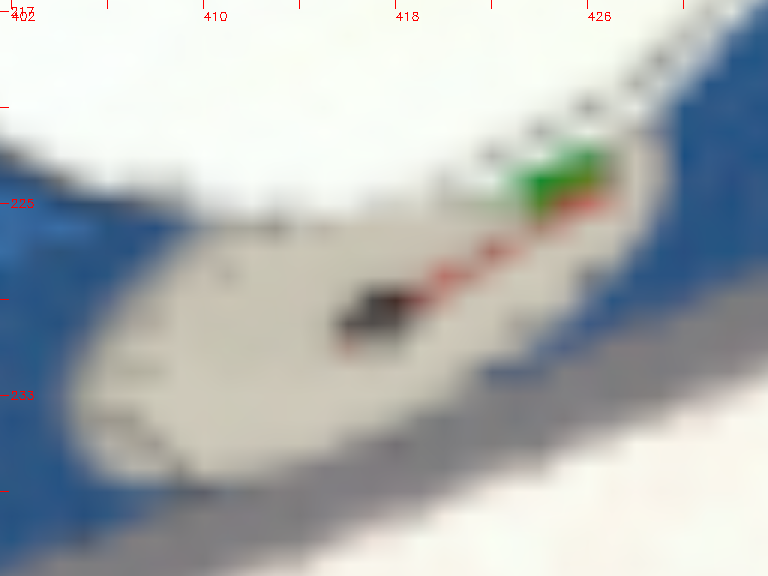

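Run:
```python
from h import *
s=bot.camera("side"); big(s,"d23.png",320,302,20,20,15)
o=bot.get_obs(); print(o["wrist_force"].round(2),o["ee_pos"].round(3),o["time"],np.abs(o["qd"]).max().round(2))
```

```text
[ 0.26 -1.36  0.28] [0.386 0.046 0.304] 32.55 0.39
```

View pics/d23.png

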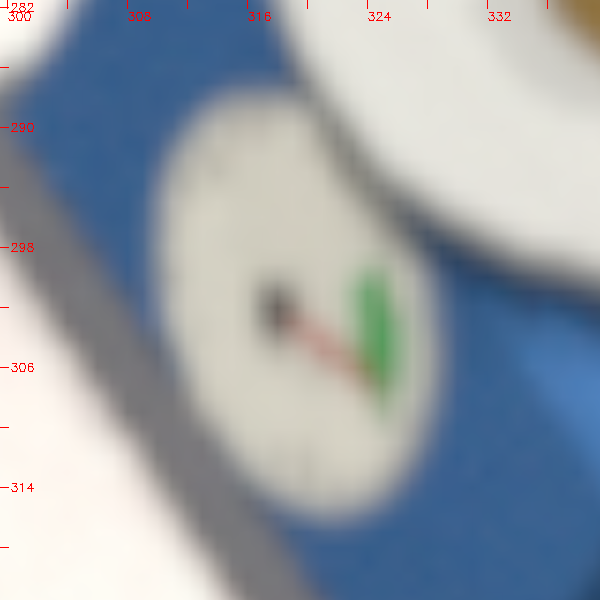

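View pics/s22.png

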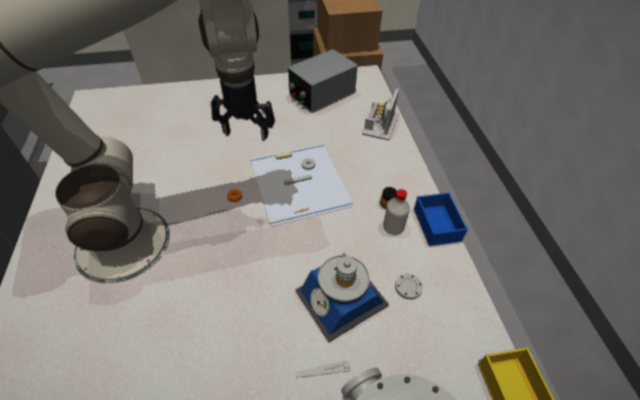

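The needle is steady in the green, with its tip at about side-view (325,307). The spare ring at (308,164) and the other parts are in place, and the robot is clear of everything.

```bash
python3 -c "
from workcell import bot
print(bot.job_done())"
```

```text
the job is handed in; nothing more can be done
None
```

I threaded three steel rings onto the spindle one at a time, lowering each until the tray carried its weight before letting go. The job went in at about 32.6 s. The fourth ring stayed on the mat, and no other part looked moved in the last pictures.

- **Spindle:** I found it by comparing the ring's bore with the spindle top in the side view, and each ring went over it on the first descent. No ring pressed on the spindle top.
- **Number of rings:** With two rings the needle stood just short of the green arc, at about 17 mm, so I added the third.
- **Last check:** The needle is steady inside the arc, towards its far end. I read 21.4 to 22.1 mm against the 23.0 mm limit.
- **Disagreement:** That spread comes from the raised needle. In the top view, parallax put it right at the arc's far edge. The contact heights felt during placing suggest about 21 to 22 mm.

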